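Sort the bread rolls into the display tray and slide it home

TASK

Put the two round rolls and the long roll from the wooden board into the divided bread tray, each lying right way up in the compartment that already holds a roll of its own shape. Then lift the tray by its centre handle, set it down with its leading end at the mouth of the display case's bay on the loading ledge and let go; take it again by the steel knob on its front and slide it fully home against the back of the bay, with all five rolls still sorted in it. Leave the brush, the tongs and the tape roll where they lie.

Things in the scene. Friction and masses are not known exactly. Their poses are not given: they have to be found in the camera images.
- tray: Shallow aluminium bread tray with pale wooden front panel, divider and handle; 272 mm long (x), 260 wide (y). Origin: underside, straight below the divider. x points to the leading end (x = +132), which enters the bay first; outer face of the front panel at x = -140. Floor 5 mm thick; side and leading walls 4 thick, 22 high; front panel 12 thick, 50 high. 0.42 kg, loaded 0.75; balances at its handle.
- lead_compartment (a point): Centre of the floor of the tray's compartment at the leading end, at tray x = +67 mm, axes as the tray's. Inside it is 122 mm (x) by 252 mm (y); the divider at x = 0 is 12 mm thick. A roll already lies in it at about y = -64 mm. There is room for one more long roll lying along y at y = +60 mm, or for two more round ones at y = +12 and +88 mm.
- front_compartment (a point): Centre of the floor of the tray's other compartment, next to the front panel with the knob, at tray x = -67 mm, axes as the tray's; same size and room as the lead compartment, and a roll already lies in it at about y = -64 mm.
- tray_handle (a point): Centre of the tray's centre handle, 45 mm above the tray's underside at tray x = y = 0: a wooden grip rail along the top of the divider, 14 mm thick (x), 18 mm high, 150 mm long (y). Its top is 54 mm above the underside. Rolls lie beside it, their nearest edges about 35 mm from its middle and their tops 49 mm above the tray's underside. Axes as the tray's.
- tray_knob (a point): Grip point of the round steel knob on the tray's front panel, at tray x = -170 mm, y = 0, 30 mm above the underside. Its head is 28 mm in diameter about an axis along x, from x = -156 to -182 mm, on a 16 mm stem. It can be pinched from above across the tray's y. Axes as the tray's.
- knob: The same knob as a part fixed to the tray; its frame is the tray's frame.
- case: Dark wooden display case standing on the counter, fixed: tray bay at the bottom, glazed shelf above. Origin: middle of the bay's mouth, at counter level; x points into the bay. Bay 268 mm wide (4 mm play each side of the tray), 70 mm high, up to a back stop at x = +252 mm. Top of the bay's roof 107 mm above the counter; the glazed upper part begins at x = +66 mm; its top is 306 mm above the counter.
- ledge (a point): Centre of the top of the case's loading ledge, 25 mm above the counter, at case x = -82 mm; the ledge is 360 mm wide and reaches 165 mm out from the mouth. Two pale guide strips on it, 16 mm high, widen from 268 mm apart at the mouth to about 330 at case x = -100 mm and line the tray up. The loaded tray stands safely when its origin is at case x = -140 mm or farther in.
- bay_mouth (a point): Middle of the bay's mouth on the bay's floor, level with the ledge, 25 mm above the counter. Axes as the case's.
- bay_home (a point): Where the tray's origin is when the tray is fully home against the back stop: case x = +120 mm, y = 0, 25 mm above the counter; the front panel then stands 20 mm proud of the mouth. Sliding the loaded tray takes a few newtons if the knob is not pressed down. Axes as the case's.
- board: Plywood board on which the three rolls to be sorted lie, 360 x 200 mm, 12 mm thick, it does not move. Origin: centre of its underside.
- round_in: Round crusty bread roll with a cross cut on top, golden brown, 60 mm across (widest 19 mm above its flat sole), 44 mm high, about 60 g. Origin: centre of the sole; z up. It already lies in one compartment of the tray.
- long_in: Long crusty bread roll with three slanting cuts on top, golden brown like the round ones, 108 mm long (own x axis), 46 mm wide (own y axis, widest 18 mm above its flat sole), 42 mm high, about 75 g. Origin: centre of the sole; z up. It already lies in the other compartment of the tray, along the tray's y.
- round_1: Round crusty bread roll with a cross cut on top, golden brown, 60 mm across (widest 19 mm above its flat sole), 44 mm high, about 60 g. Origin: centre of the sole; z up. It lies on the board.
- round_2: Round crusty bread roll with a cross cut on top, golden brown, 60 mm across (widest 19 mm above its flat sole), 44 mm high, about 60 g. Origin: centre of the sole; z up. It lies on the board.
- long_1: Long crusty bread roll with three slanting cuts on top, golden brown like the round ones, 108 mm long (own x axis), 46 mm wide (own y axis, widest 18 mm above its flat sole), 42 mm high, about 75 g. Origin: centre of the sole; z up. It lies on the board.
- brush: Bystander: pastry brush with a wooden handle, 175 mm long, 12 mm high, lying on the board beside the rolls. Origin: on its underside near the middle; x along it to the bristles.
- tongs: Bystander: steel bread tongs, 200 mm long, 26 mm high, lying on the counter beyond the tray. Origin: near the middle, x along them to the jaws.
- tape_roll: Bystander: clear roll of tape lying flat, 76 mm across, 19 mm high. Origin: centre of its underside.
Mind the look-alikes: they are no part of the job. Leave any black or red look-alike of the long_1 alone.

How it is judged (in metres and radians):
On the way, in this order (a step that is already met when the one before it is completed fails the run):
1. the three rolls lie right way up on the tray's floor, each in the compartment of its own kind, released, the tray still on the counter (((x of each of round_in, round_1, round_2 in the frame of tray above 0.02 m and x of each of long_in, long_1 in the frame of tray below -0.02 m) or (x of each of round_in, round_1, round_2 in the frame of tray below -0.02 m and x of each of long_in, long_1 in the frame of tray above 0.02 m)) and x of round_in in the frame of tray between -0.128 and 0.128 m and y of round_in in the frame of tray between -0.125 and 0.125 m and z of each of round_in, round_1, round_2, long_in, long_1 in the frame of tray below 0.015 m and angle between each of round_in, round_1, round_2, long_in, long_1's own z axis and vertical below 0.35 rad and x of round_1 in the frame of tray between -0.128 and 0.128 m and y of round_1 in the frame of tray between -0.125 and 0.125 m and x of round_2 in the frame of tray between -0.128 and 0.128 m and y of round_2 in the frame of tray between -0.125 and 0.125 m and x of long_in in the frame of tray between -0.128 and 0.128 m and y of long_in in the frame of tray between -0.125 and 0.125 m and x of long_1 in the frame of tray between -0.128 and 0.128 m and y of long_1 in the frame of tray between -0.125 and 0.125 m and contact force between the fingers and round_in below 0.1 N and contact force between the fingers and round_1 below 0.1 N and contact force between the fingers and round_2 below 0.1 N and contact force between the fingers and long_in below 0.1 N and contact force between the fingers and long_1 below 0.1 N and height (world z) of tray below 0.01 m), for 0.2 s.
2. the tray is lifted clear of the counter by its centre handle: nothing but the fingers carries it (height (world z) of tray above 0.027 m and contact force between the fingers and tray above 1 N and distance between the grasp point and tray_handle below 0.08 m and angle between tray's own z axis and vertical below 0.25 rad), for 0.1 s.
3. the tray stands released on the loading ledge, leading end at the mouth of the bay (tray origin 30 to 165 mm in front of the mouth), level, pointing into the bay (x of tray in the frame of case between -0.165 and -0.03 m and y of tray in the frame of case between -0.03 and 0.03 m and z of tray in the frame of case between 0.021 and 0.04 m and angle between tray's own z axis and vertical below 0.08 rad and angle between the x axis of tray and the x axis of case, either way round below 0.2 rad and linear speed of tray below 0.02 m/s and contact force between the fingers and tray below 0.1 N), for 0.2 s.
4. the fingers have taken the knob while the tray is still at least 30 mm from home (contact force between the fingers and knob above 1 N and x of tray in the frame of case below 0.09 m), for 0.05 s.
At the end, for the whole second after the job is handed in: The tray is at rest in the bay, within 8 mm of the back stop, and on its floor all five rolls lie right way up (within 20 degrees) and at rest: the three round ones in one compartment, the two long ones in the other (x of tray in the frame of case above 0.112 m and y of tray in the frame of case between -0.008 and 0.008 m and z of tray in the frame of case below 0.03 m and angle between the x axis of tray and the x axis of case, either way round below 0.05 rad and angle between tray's own z axis and vertical below 0.05 rad and ((x of each of round_in, round_1, round_2 in the frame of tray above 0.02 m and x of each of long_in, long_1 in the frame of tray below -0.02 m) or (x of each of round_in, round_1, round_2 in the frame of tray below -0.02 m and x of each of long_in, long_1 in the frame of tray above 0.02 m)) and x of round_in in the frame of tray between -0.128 and 0.128 m and y of round_in in the frame of tray between -0.125 and 0.125 m and z of each of round_in, round_1, round_2, long_in, long_1 in the frame of tray below 0.015 m and angle between each of round_in, round_1, round_2, long_in, long_1's own z axis and vertical below 0.35 rad and x of round_1 in the frame of tray between -0.128 and 0.128 m and y of round_1 in the frame of tray between -0.125 and 0.125 m and x of round_2 in the frame of tray between -0.128 and 0.128 m and y of round_2 in the frame of tray between -0.125 and 0.125 m and x of long_in in the frame of tray between -0.128 and 0.128 m and y of long_in in the frame of tray between -0.125 and 0.125 m and x of long_1 in the frame of tray between -0.128 and 0.128 m and y of long_1 in the frame of tray between -0.125 and 0.125 m and linear speed of each of round_in, round_1, round_2, long_in, long_1, tray below 0.02 m/s); the robot touches nothing.
It fails at once if one of the bystanders (brush, tongs, tape roll) is moved by more than 30 mm (distance of any of brush, tongs, tape_roll from where it was at the start of the episode above 0.03 m).
It also fails if it takes over 72 s, if anything falls off the work surface, if the arm or the gripper's body presses on something with over 40 N, if the wrist force passes 120 N, or if a joint passes its speed limit or range.

ROBOT

A 7-joint arm with a two-finger parallel gripper is mounted at the origin on the work surface. World frame = base frame: x ahead of the robot, y to its left, z up, the work surface at z = 0. Lengths are in mm, angles in rad, forces in N, time in s.
With the tool pointing down it reaches from about 425 to 825 mm from the base axis. Payload 3.6 kg.
Tool frame: the origin (TCP) lies at the very end of the fingers, on their centre line; the grasp point (between the pads) lies 19 mm behind it (ctrl.tcp_to_grasp is the distance from the TCP to the grasp point, in mm); z points along the fingers, y is the direction in which the jaws open and shut (so a half turn about z gives the same grasp; the last joint's range is limited). The gripper opens to 93 mm and grips with 3 to 60 N. Pads are 15 mm wide; open, the fingers measure 128 mm over their backs; the gripper's body (75 mm by 188 mm) begins 65 mm behind the grasp point.
Start: joints at [-1.218, 0.615, -0.013, 1.423, 0.008, 1.103, -0.04], TCP at [240.338, 603.903, 218.64] pointing down, gripper open.
Joint ranges: [-3.12, 3.12], [-0.3, 2.06], [-1.34, 1.32], [0.26, 2.42], [-1.36, 4.5], [0.01, 1.98], [-2.84, 2.84]. Speed limits (rad/s): [2.79, 2.79, 3.14, 3.14, 3.14, 3.14, 3.14].

INTERFACE

Orientations are given as a unit quaternion [x, y, z, w].
In Python, from workcell import sense, optics, workorder, ctrl gives the robot as it stands.
- The arm moves only by the tool step_arm, never from a script. Its argument "series" is a list of rows, each an object of numbers: "tx", "ty", "tz": the shift along the world's x, y, z in m; "twist": the turn about the world's z in rad. A call has 1 to 12 rows; each row is the pose to reach, as a shift and turn from the pose commanded when the call began; what a row does not reach only later rows make up. A row lasts 1/10 s, in which the tool goes at most 50 mm and 8.59 degrees, less where a joint would pass 70% of its speed; a pose out of reach is approached as far as the arm can. A call with a gripper value outside its range is refused whole. "grip" is the closure, from 0 (fully open) to 1 (shut), set as the call begins (left out, the last holds). The fingers move at their own pace and stop on an object; "force" is the grip in N (left out, the last holds). Time passes only in rows, so rows that repeat a pose let the fingers close. It gives the time, the measured TCP pose, the force and the opening at its end, in the units of the state.
- sense(): the state, without advancing time (a new reading comes with each control period).
- optics.camera(name): name is "scene" or "top" or "wrist"; returns the picture (420x560x3 uint8, red, green, blue); there is no depth.
- optics.camera_info(name): a dict with "fx", "fy", "cx", "cy" (pixels), "D" ([k1, k2, p1, p2, k3] as OpenCV has them; the pictures are not rectified), "view" (4x4, takes a point from world to camera coordinates); the wrist camera has in their place "T_tool_cam" (4x4, takes a point from camera to tool coordinates, whose origin is the TCP and whose axes are the flange's). Camera axes: x right, y up, looking along -z (the intrinsics and any distortion apply to the point x, -y, -z); pixel columns grow to the right and rows downward; lengths in mm; the calibration is good to about 2 mm. A picture is of the moment at which its call begins: read the wrist's pose just before it. camera_info takes no time and is no camera call.
- workorder.finish_job(): hands the job in, once; it reports no verdict.
The state is a dict: "time_s": time; "qpos": joint angles; "qvel": joint speeds; "joint_torque": joint torques, N m; "ee_pos": TCP position; "tool_rot": TCP orientation; "wrist_force": force on the tool from outside, world axes, zero at the start; "ft_torque": the same for the moment, N m; "finger_gap": opening from 0.0 (shut) to 1.0 (fully open).
Only numpy, scipy, OpenCV 4.12 (cv2) and the standard library are available. Lean on these libraries where they do the work, as an engineer would, in place of code of your own. Each camera call takes 0.05 s, during which the arm holds its last target.

## Working session

There is one attempt and no reset: what is moved stays moved. The work goes in short steps, Python scripts to look and compute and a tool call to move; the robot and the scene stay as the last step left them, time stands still between calls to the robot, and variables do not carry over. Pictures are saved under pics/ and viewed, and the job is handed in when it is done.

Besides the shell and the picture viewer there is one more tool, called by a JSON object that holds its "api" and its "payload". step_arm: Moves the arm, as the interface text tells. Its arguments: {"type":"object","properties":{"series":{"type":"array"},"grip":{"type":"number"},"force":{"type":"number"}},"required":["series"]}

```bash
mkdir -p pics; ls; python3 - <<'E'
from workcell import sense, optics, workorder, ctrl
import cv2
print(sense()); print(ctrl.tcp_to_grasp)
for n in ("top","scene"):
    im=optics.camera(n); cv2.imwrite(f"pics/{n}0.png",im[:,:,::-1]); print(n,optics.camera_info(n))
print(optics.camera_info("wrist"))
E
```

```text
pics
{'time_s': 0.0, 'qpos': array([-1.21853638,  0.61587932, -0.01261041,  1.42489713,  0.00808443,
        1.10337841, -0.04039566]), 'qvel': array([ 4.73189439e-04, -8.78573663e-04, -4.07617281e-04,  7.39290528e-04,
        3.25030630e-05,  1.40597045e-03, -6.42999495e-04]), 'joint_torque': array([ 1.76853082e-04, -4.58942664e+01,  2.09513339e-01, -1.65741706e+01,
       -6.09975681e-02,  2.06332264e-02,  2.33484079e-04]), 'ee_pos': array([240.04878308, 603.20229664, 217.50765914]), 'tool_rot': array([ 1.88220899e-01,  9.82125916e-01, -1.23603761e-03, -2.24187685e-04]), 'wrist_force': array([-0.06734324,  0.49406265,  1.0515835 ]), 'ft_torque': array([-0.00585701, -0.01361411,  0.00631849]), 'finger_gap': 1.001953492387636}
18.8
top {'fx': 404.32527143035776, 'fy': 404.32527143035776, 'cx': 279.3269869323677, 'cy': 207.64498995695942, 'D': array([-0.07436859,  0.        ,  0.        ,  0.        ,  0.        ]), 'view': array([[-7.30596189e-03, -9.99929990e-01,  9.30794957e-03,
        -6.01140620e+01],
       [ 9.86289046e-01, -5.67103123e-03,  1.64929554e-01,
        -4.90620387
[... 550 characters left out ...]
 5.44179020e-01, -4.83316571e-02,  8.37575815e-01,
        -2.18237430e+03],
       [ 0.00000000e+00,  0.00000000e+00,  0.00000000e+00,
         1.00000000e+00]])}
{'fx': 370.0826355921161, 'fy': 370.0826355921161, 'cx': 278.42807747669895, 'cy': 210.9686031904191, 'D': array([-0.08101993,  0.        ,  0.        ,  0.        ,  0.        ]), 'T_tool_cam': array([[-7.87822449e-05,  9.67859473e-01,  2.51491620e-01,
         6.97827346e+01],
       [ 9.99999774e-01,  2.44189673e-04, -6.26498256e-04,
         1.89879057e-03],
       [-6.67773928e-04,  2.51491514e-01, -9.67859273e-01,
        -1.64710307e+02],
       [ 0.00000000e+00,  0.00000000e+00,  0.00000000e+00,
         1.00000000e+00]])}
```

View pics/top0.png

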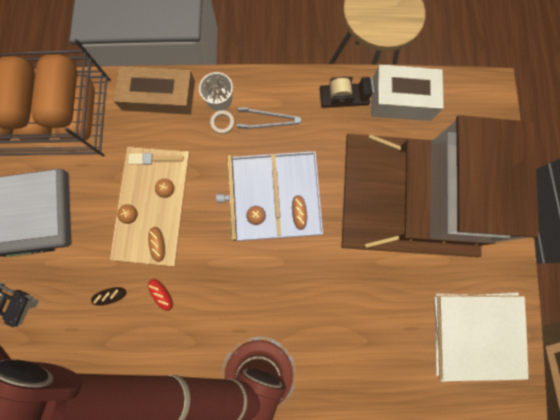

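View pics/scene0.png

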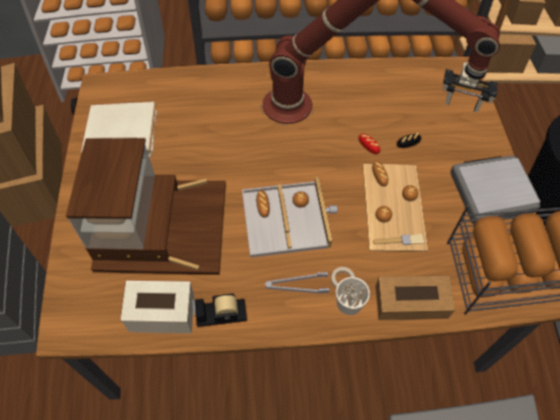

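The top view (pixels u,v) shows these things that could be confused:
- **Round rolls on the board:** (164,187) and (127,213).
- **Long roll on the board:** (156,243), golden brown.
- **Long look-alikes, to be left alone:** black at (108,296), red at (160,294).
- **Rolls already in the tray:** round at (256,215) in the front compartment on the knob side, long at (299,212) in the lead compartment.

I choose the three golden-brown rolls on the board. The brush is at (155,158), the tape roll at (222,121) and the tongs at (268,118).

```bash
python3 - <<'E'
import cv2
im=cv2.imread("pics/top0.png")
a=im[140:270,100:200]; cv2.imwrite("pics/crop_board.png",cv2.resize(a,None,fx=4.5,fy=4.5,interpolation=cv2.INTER_CUBIC))
a=im[140:250,210:330]; cv2.imwrite("pics/crop_tray.png",cv2.resize(a,None,fx=5,fy=5,interpolation=cv2.INTER_CUBIC))
a=im[110:265,330:545]; cv2.imwrite("pics/crop_case.png",cv2.resize(a,None,fx=3.5,fy=3.5,interpolation=cv2.INTER_CUBIC))
E
```

```text
(no output)
```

View pics/crop_board.png

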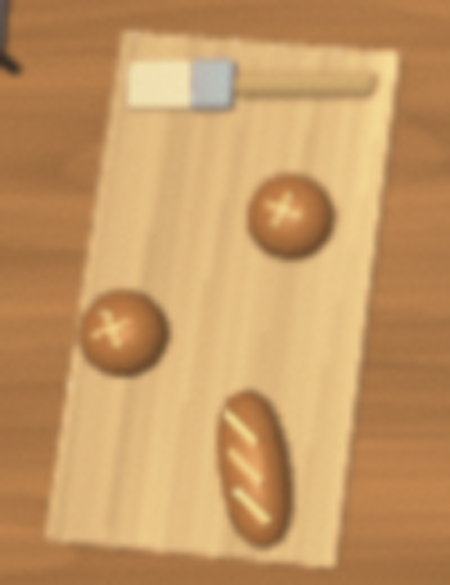

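View pics/crop_tray.png

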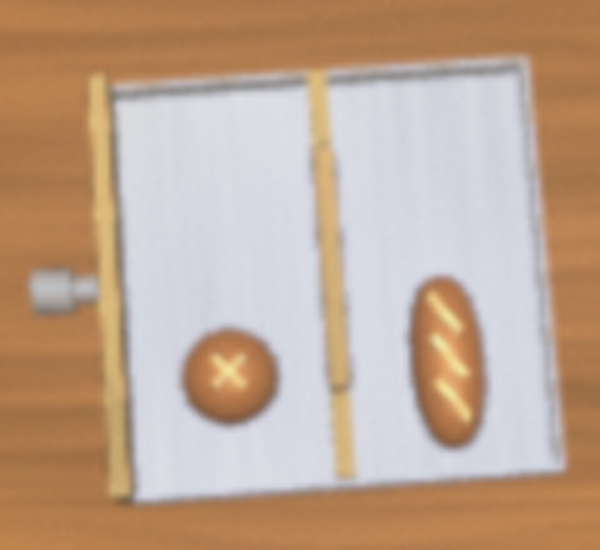

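View pics/crop_case.png

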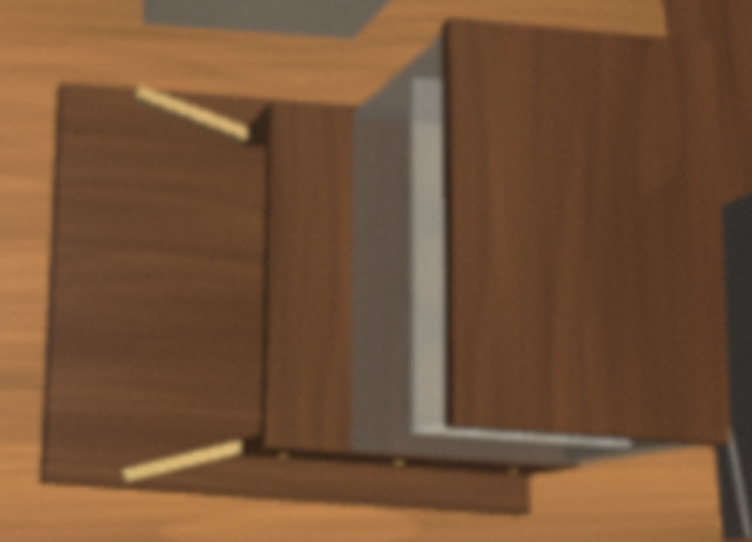

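```bash
cat > h.py <<'E'
import numpy as np, cv2
from scipy.optimize import least_squares
from workcell import sense, optics, workorder, ctrl
def proj(P,name,info=None,view=None):
    i=info or optics.camera_info(name); V=i['view'] if view is None else view
    P=np.atleast_2d(P).astype(float); C=P@V[:3,:3].T+V[:3,3]
    C=C*[1,-1,-1]
    K=np.array([[i['fx'],0,i['cx']],[0,i['fy'],i['cy']],[0,0,1]])
    return cv2.projectPoints(C,np.zeros(3),np.zeros(3),K,i['D'])[0].reshape(-1,2)
def wview():
    from scipy.spatial.transform import Rotation as R
    s=sense(); T=np.eye(4);T[:3,:3]=R.from_quat(s['tool_rot']).as_matrix();T[:3,3]=s['ee_pos']
    return np.linalg.inv(T@optics.camera_info('wrist')['T_tool_cam'])
def back(uv,z,name,view=None):
    i=optics.camera_info(name);V=i['view'] if view is None else view
    K=np.array([[i['fx'],0,i['cx']],[0,i['fy'],i['cy']],[0,0,1]])
    p=cv2.undistortPoints(np.array([[uv]],float),K,i['D'])[0,0]
    d=V[:3,:3].T@np.array([p[0],-p[1],-1]); c=-V[:3,:3].T@V[:3,3]
    return c+d*(z-c[2])/d[2]
def pose(local,uv,name,x0,view=None,z0=0):
    local=np.array(local,float);uv=np.array(uv,float)
    def W(p):
        c,s=np.cos(p[2]),np.sin(p[2])
        return np.c_[p[0]+c*local[:,0]-s*local[:,1],p[1]+s*local[:,0]+c*local[:,1],local[:,2]+z0]
    r=least_squares(lambda p:(proj(W(p),name,view=view)-uv).ravel(),x0,x_scale=[100,100,1])
    return r.x,r.fun.reshape(-1,2)
def uncrop(p,s,o): return (np.array(p,float)+.5)/s-.5+np.array(o)
E
python3 - <<'E'
from h import *
np.set_printoptions(precision=2,suppress=True)
B=lambda p:uncrop(p,4.5,(100,140))
print('rA',back(B((290,216)),31,'top'),'rB',back(B((124,333)),31,'top'))
a=back(B((238,392)),28,'top');b=back(B((264,547)),28,'top');print('long',a,b,(a+b)/2,np.linalg.norm(a-b),np.arctan2(*(a-b)[[1,0]]))
T=[(132,130,22),(132,-130,22),(-140,130,50),(-140,-130,50),(0,75,54),(0,-75,54),(-169,0,30)]
U=uncrop([(527,60),(565,468),(91,76),(111,498),(321,150),(339,388),(50,291)],5,(210,140))
print(pose(T,U,'top',[600,-100,-1.5]))
C=[(-165,180,25),(-165,-180,25),(-100,165,41),(-100,-165,41),(0,134,41),(0,-134,41)]
U=uncrop([(58,85),(42,482),(138,92),(125,475),(248,138),(240,441)],3.5,(330,110))
print(pose(C,U,'top',[600,-500,-1.5]))
for n,p in (('tape',(222,121)),('brush',(155,158)),('black',(108,296)),('red',(160,294)),('tongs',(268,118))): print(n,back(p,12,'top'))
E
```

```text
rA [556.17 289.38  31.  ] rB [476.15 399.68  31.  ]
long [436.08 320.73  28.  ] [332.48 299.1   28.  ] [384.28 309.91  28.  ] 105.82930756975861 0.20582358406775209
(array([533.33, -53.05,  -1.51]), array([[-0.06, -0.26],
       [-0.21,  0.71],
       [-0.73, -0.29],
       [-0.32,  0.27],
       [ 0.28, -1.14],
       [ 0.21,  0.31],
       [ 0.83,  0.34]]))
(array([ 537.26, -429.84,   -1.65]), array([[ 0.78, -0.47],
       [ 0.56,  0.14],
       [-0.65,  1.87],
       [-0.36, -1.8 ],
       [-0.55,  0.64],
       [ 0.18, -0.19]]))
tape [777.41 117.89  12.  ]
brush [656.25 327.79  12.  ]
black [228.71 453.45  12.  ]
red [235.28 295.17  12.  ]
tongs [786.64 -29.44  12.  ]
```

{"api": "step_arm", "payload": {"series": [{"tx": 0.144, "ty": -0.294, "tz": -0.09, "twist": 0.586}, {"tx": 0.144, "ty": -0.294, "tz": -0.09, "twist": 0.586}, {"tx": 0.144, "ty": -0.294, "tz": -0.09, "twist": 0.586}, {"tx": 0.144, "ty": -0.294, "tz": -0.09, "twist": 0.586}, {"tx": 0.144, "ty": -0.294, "tz": -0.09, "twist": 0.586}, {"tx": 0.144, "ty": -0.294, "tz": -0.09, "twist": 0.586}, {"tx": 0.144, "ty": -0.294, "tz": -0.09, "twist": 0.586}, {"tx": 0.144, "ty": -0.294, "tz": -0.09, "twist": 0.586}, {"tx": 0.144, "ty": -0.294, "tz": -0.09, "twist": 0.586}], "grip": 0, "force": 15}}

```text
time_s: 1.0
ee_pos: [384.6, 309.2, 128.3]
tool_rot: [-0.102, 0.995, -0.0, -0.0]
wrist_force: [-1.2, 0.1, -0.5]
finger_gap: 1.003
```

```bash
cat > snap.py <<'E'
import sys
from h import *
n,f=sys.argv[1:3]
s=sense();V=wview()
im=optics.camera(n); cv2.imwrite(f"pics/{f}.png",im[:,:,::-1]); np.save(f"pics/{f}.npy",V)
from scipy.spatial.transform import Rotation as R
yx=R.from_quat(s['tool_rot']).as_matrix()[:,1]
print(s['time_s'],s['ee_pos'].round(1),'jaw',np.arctan2(yx[1],yx[0]).round(3),s['wrist_force'].round(1),round(s['finger_gap'],3),s['qpos'].round(2))
E
python3 snap.py wrist w1
```

```text
1.0 [384.6 309.2 128.3] jaw 1.776 [-1.2  0.1 -0.5] 1.003 [-0.61  0.5  -0.17  1.97  0.13  0.68  0.92]
```

View pics/w1.png

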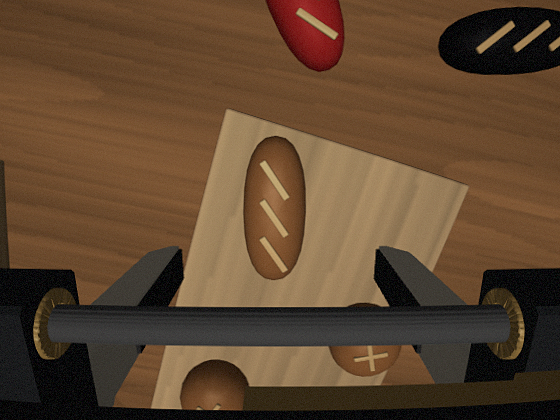

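```bash
python3 - <<'E'
from h import *
V=np.load('pics/w1.npy')
a=back((276,136),28,'wrist',V);b=back((274,280),28,'wrist',V);print(a,b,(a+b)/2,np.linalg.norm(a-b),np.arctan2(*(b-a)[[1,0]]))
l=back((244,205),30,'wrist',V);r=back((306,210),30,'wrist',V);print((l+r)/2,np.linalg.norm(l-r))
print(proj([[384,310,30],[384.6,309.2,20]],'wrist',view=V), 'ledge? tray pts')
E
```

```text
[330.53865274 296.54576512  28.        ] [438.84734398 317.25868458  28.        ] [384.69299836 306.90222485  28.        ] 110.27147242190149 0.18895816088160663
[381.10570245 306.26631664  30.        ] 45.60290628795244
[[279.23288768 212.24400661]
 [278.00961304 209.44297282]] ledge? tray pts
```

The wrist view shows the golden long roll centred at (275,208) and aligned with the fingers. The red (310,30) and black (510,40) look-alikes are well off. I'll grasp the golden one.

{"api": "step_arm", "payload": {"series": [{"ty": -0.0015, "tz": -0.04}, {"ty": -0.0015, "tz": -0.08}, {"ty": -0.0015, "tz": -0.112}, {"ty": -0.0015, "tz": -0.112}]}}

```text
$.series[0]: bad value
```

{"api": "step_arm", "payload": {"series": [{"tz": 0}, {"tz": 0}, {"tz": 0}, {"tz": 0}, {"tz": 0}, {"tz": 0}], "grip": 0.8, "force": 12}}

```text
$.series[0]: bad value
```

{"api": "step_arm", "payload": {"series": [{"tx": 0, "ty": -0.0015, "tz": -0.04, "twist": 0}, {"tx": 0, "ty": -0.0015, "tz": -0.08, "twist": 0}, {"tx": 0, "ty": -0.0015, "tz": -0.112, "twist": 0}, {"tx": 0, "ty": -0.0015, "tz": -0.112, "twist": 0}]}}

```text
time_s: 1.45
ee_pos: [383.0, 310.8, 14.6]
tool_rot: [-0.106, 0.994, 0.0, -0.001]
wrist_force: [-0.3, -0.8, 0.9]
finger_gap: 1.003
```

{"api": "step_arm", "payload": {"series": [{"tx": 0, "ty": 0, "tz": 0, "twist": 0}, {"tx": 0, "ty": 0, "tz": 0, "twist": 0}, {"tx": 0, "ty": 0, "tz": 0, "twist": 0}, {"tx": 0, "ty": 0, "tz": 0, "twist": 0}, {"tx": 0, "ty": 0, "tz": 0, "twist": 0}, {"tx": 0, "ty": 0, "tz": 0, "twist": 0}], "grip": 0.8, "force": 12}}

```text
time_s: 2.05
ee_pos: [384.4, 308.4, 16.9]
tool_rot: [-0.103, 0.995, 0.0, 0.0]
wrist_force: [0.1, 0.6, 1.0]
finger_gap: 0.532
```

{"api": "step_arm", "payload": {"series": [{"tx": 0, "ty": 0, "tz": 0.03, "twist": 0}, {"tx": 0.02, "ty": -0.03, "tz": 0.07, "twist": 0}, {"tx": 0.04, "ty": -0.07, "tz": 0.1, "twist": -0.05}, {"tx": 0.06, "ty": -0.115, "tz": 0.1, "twist": -0.1}, {"tx": 0.08, "ty": -0.16, "tz": 0.1, "twist": -0.145}, {"tx": 0.1, "ty": -0.205, "tz": 0.1, "twist": -0.145}, {"tx": 0.12, "ty": -0.25, "tz": 0.1, "twist": -0.145}, {"tx": 0.145, "ty": -0.29, "tz": 0.1, "twist": -0.145}, {"tx": 0.165, "ty": -0.33, "tz": 0.1, "twist": -0.145}, {"tx": 0.185, "ty": -0.37, "tz": 0.1, "twist": -0.145}, {"tx": 0.203, "ty": -0.41, "tz": 0.1, "twist": -0.145}, {"tx": 0.213, "ty": -0.428, "tz": 0.1, "twist": -0.145}]}}

```text
time_s: 3.25
ee_pos: [597.6, -126.1, 116.2]
tool_rot: [-0.028, 1.0, -0.002, -0.0]
wrist_force: [-0.1, -0.4, -0.1]
finger_gap: 0.449
```

{"api": "step_arm", "payload": {"series": [{"tx": 0, "ty": 0, "tz": 0, "twist": 0}, {"tx": 0, "ty": 0, "tz": 0, "twist": 0}]}}

```text
time_s: 3.45
ee_pos: [596.6, -118.8, 116.1]
tool_rot: [-0.031, 1.0, 0.001, -0.001]
wrist_force: [-0.1, 0.6, -0.6]
finger_gap: 0.447
```

```bash
python3 snap.py wrist w2; python3 snap.py top t2
```

```text
3.45 [ 596.6 -118.8  116.1] jaw 1.633 [-0.1  0.6 -0.6] 0.447 [ 0.27  0.67 -0.18  1.66  0.15  0.83  1.66]
3.5 [ 596.5 -117.5  116.3] jaw 1.635 [-0.2  0.3 -0.4] 0.449 [ 0.27  0.67 -0.18  1.66  0.15  0.83  1.66]
```

View pics/w2.png

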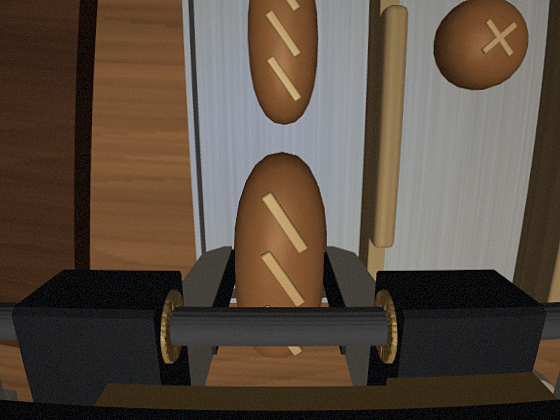

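```bash
python3 - <<'E'
from h import *
V=np.load('pics/w2.npy')
def loc(w,p=(533.33,-53.05,-1.51)):
    d=w[:2]-np.array(p[:2]);c,s=np.cos(p[2]),np.sin(p[2]);return np.array([c*d[0]+s*d[1],-s*d[0]+c*d[1]]).round(1)
print('rail+y end (0,75)',loc(back((383,247),54,'wrist',V)),'rail (0,?)',loc(back((395,20),54,'wrist',V)))
print('wall outer (132,?)',loc(back((190,100),22,'wrist',V)),loc(back((197,240),22,'wrist',V)),loc(back((184,10),22,'wrist',V)))
print('round_in (-67,-64)',loc(back((481,44),24,'wrist',V)))
print('long_in end y -10',loc(back((284,124),21,'wrist',V)))
print('held',loc(back((283,153),105,'wrist',V)))
E
```

```text
rail+y end (0,75) [ 0.5 72.6] rail (0,?) [  2.2 -65.2]
wall outer (132,?) [129.1 -21.1] [129.3  78.8] [130.6 -78.6]
round_in (-67,-64) [-66.5 -59.5]
long_in end y -10 [65.2 -4.9]
held [67.1  6.8]
```

{"api": "step_arm", "payload": {"series": [{"tx": 0, "ty": 0, "tz": -0.04, "twist": 0}, {"tx": 0, "ty": 0, "tz": -0.075, "twist": 0}, {"tx": 0, "ty": 0, "tz": -0.095, "twist": 0}, {"tx": 0, "ty": 0, "tz": -0.105, "twist": 0}, {"tx": 0, "ty": 0, "tz": -0.105, "twist": 0}]}}

```text
time_s: 4.05
ee_pos: [597.7, -117.3, 12.1]
tool_rot: [-0.033, 0.999, 0.0, 0.0]
wrist_force: [0.1, -0.2, -0.8]
finger_gap: 0.465
```

{"api": "step_arm", "payload": {"series": [{"tx": 0, "ty": 0, "tz": 0, "twist": 0}, {"tx": 0, "ty": 0, "tz": 0, "twist": 0}, {"tx": 0, "ty": 0, "tz": 0, "twist": 0}], "grip": 0.3}}

```text
time_s: 4.35
ee_pos: [597.2, -118.9, 11.8]
tool_rot: [-0.032, 1.0, 0.0, -0.0]
wrist_force: [-0.2, 0.2, 1.2]
finger_gap: 0.671
```

{"api": "step_arm", "payload": {"series": [{"tx": 0, "ty": 0, "tz": 0.04, "twist": 0}, {"tx": 0, "ty": 0, "tz": 0.085, "twist": 0}, {"tx": 0, "ty": 0.03, "tz": 0.115, "twist": 0}, {"tx": -0.005, "ty": 0.075, "tz": 0.115, "twist": 0}, {"tx": -0.01, "ty": 0.12, "tz": 0.115, "twist": 0}, {"tx": -0.015, "ty": 0.165, "tz": 0.115, "twist": 0}, {"tx": -0.02, "ty": 0.21, "tz": 0.115, "twist": 0}, {"tx": -0.025, "ty": 0.255, "tz": 0.115, "twist": 0}, {"tx": -0.03, "ty": 0.3, "tz": 0.115, "twist": 0}, {"tx": -0.035, "ty": 0.345, "tz": 0.115, "twist": 0}, {"tx": -0.041, "ty": 0.39, "tz": 0.115, "twist": 0}, {"tx": -0.041, "ty": 0.409, "tz": 0.115, "twist": 0}]}}

```text
time_s: 5.55
ee_pos: [553.4, 296.4, 126.9]
tool_rot: [-0.035, 0.999, 0.002, -0.001]
wrist_force: [-0.4, 0.7, 0.4]
finger_gap: 0.7
```

{"api": "step_arm", "payload": {"series": [{"tx": 0, "ty": 0, "tz": 0, "twist": 0}, {"tx": 0, "ty": 0, "tz": 0, "twist": 0}], "grip": 0}}

```text
time_s: 5.75
ee_pos: [556.8, 287.2, 126.4]
tool_rot: [-0.03, 1.0, -0.001, -0.0]
wrist_force: [0.5, -0.8, 0.2]
finger_gap: 0.825
```

```bash
python3 snap.py wrist w3; python3 snap.py top t3
```

```text
5.75 [556.8 287.2 126.4] jaw 1.632 [ 0.5 -0.8  0.2] 0.825 [-0.43  0.68 -0.14  1.6   0.12  0.88  1.01]
5.8 [557.3 286.  126.4] jaw 1.63 [1.  0.  0.1] 0.867 [-0.43  0.68 -0.14  1.6   0.12  0.88  1.01]
```

View pics/w3.png

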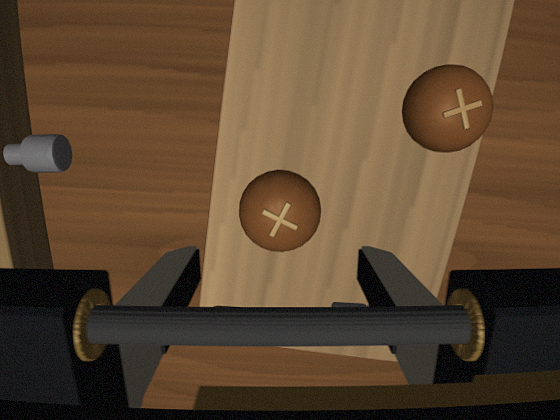

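View pics/t3.png

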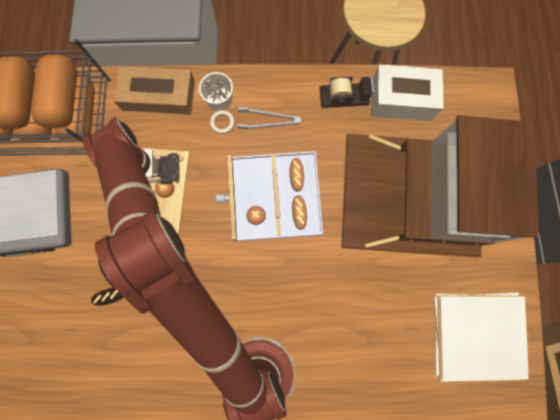

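The long roll lies in the lead compartment at (297,175) in the top view. In the wrist view the first round roll is at (280,211) and the other at (447,108).

```bash
python3 - <<'E'
from h import *
V=np.load('pics/w3.npy')
print(back((280,211),31,'wrist',V),back((448,108),31,'wrist',V))
print('knob',back((50,153),30,'wrist',V))
E
```

```text
[554.68134136 288.25212661  31.        ] [474.00868018 399.8167833   31.        ]
knob [521.75238554 118.98519767  30.        ]
```

{"api": "step_arm", "payload": {"series": [{"tx": -0.001, "ty": 0, "tz": -0.04, "twist": 0}, {"tx": -0.001, "ty": 0, "tz": -0.08, "twist": 0}, {"tx": -0.001, "ty": 0, "tz": -0.1, "twist": 0}, {"tx": -0.001, "ty": 0, "tz": -0.111, "twist": 0}, {"tx": -0.001, "ty": 0, "tz": -0.111, "twist": 0}]}}

```text
time_s: 6.35
ee_pos: [555.8, 287.1, 14.8]
tool_rot: [-0.03, 1.0, -0.001, -0.001]
wrist_force: [-0.9, -0.2, 0.2]
finger_gap: 1.001
```

{"api": "step_arm", "payload": {"series": [{"tx": 0, "ty": 0, "tz": 0, "twist": 0}, {"tx": 0, "ty": 0, "tz": 0, "twist": 0}, {"tx": 0, "ty": 0, "tz": 0, "twist": 0}, {"tx": 0, "ty": 0, "tz": 0, "twist": 0}, {"tx": 0, "ty": 0, "tz": 0, "twist": 0}, {"tx": 0, "ty": 0, "tz": 0, "twist": 0}], "grip": 0.8, "force": 12}}

```text
time_s: 6.95
ee_pos: [555.5, 289.5, 16.1]
tool_rot: [-0.031, 1.0, 0.0, 0.0]
wrist_force: [0.2, -0.3, 3.2]
finger_gap: 0.618
```

{"api": "step_arm", "payload": {"series": [{"tx": 0, "ty": 0, "tz": 0.035, "twist": 0}, {"tx": 0, "ty": 0, "tz": 0.075, "twist": 0}, {"tx": 0.01, "ty": -0.03, "tz": 0.095, "twist": 0}, {"tx": 0.02, "ty": -0.07, "tz": 0.1, "twist": 0}, {"tx": 0.03, "ty": -0.11, "tz": 0.1, "twist": 0}, {"tx": 0.04, "ty": -0.15, "tz": 0.1, "twist": 0}, {"tx": 0.05, "ty": -0.19, "tz": 0.1, "twist": 0}, {"tx": 0.06, "ty": -0.225, "tz": 0.1, "twist": 0}, {"tx": 0.062, "ty": -0.252, "tz": 0.1, "twist": 0}, {"tx": 0.062, "ty": -0.269, "tz": 0.1, "twist": 0}, {"tx": 0.062, "ty": -0.269, "tz": 0.1, "twist": 0}, {"tx": 0.062, "ty": -0.269, "tz": 0.1, "twist": 0}]}}

```text
time_s: 8.15
ee_pos: [617.0, 22.3, 115.6]
tool_rot: [-0.032, 0.999, 0.001, -0.0]
wrist_force: [0.1, 1.9, 0.4]
finger_gap: 0.622
```

```bash
python3 snap.py wrist w4
```

```text
8.15 [617.   22.3 115.6] jaw 1.634 [0.1 1.9 0.4] 0.622 [ 0.03  0.68 -0.17  1.64  0.14  0.84  1.44]
```

View pics/w4.png

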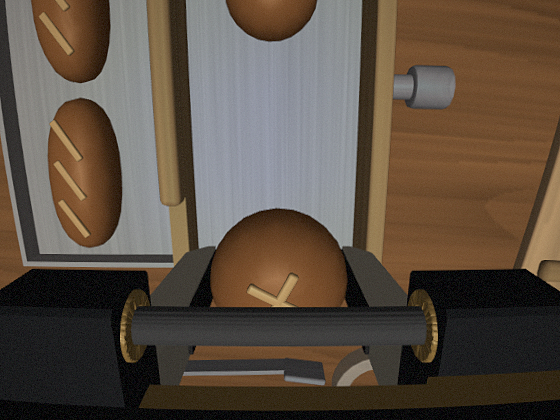

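```bash
python3 - <<'E'
from h import *
V=np.load('pics/w4.npy')
def loc(w,p=(533.33,-53.05,-1.51)):
    d=w[:2]-np.array(p[:2]);c,s=np.cos(p[2]),np.sin(p[2]);return np.array([c*d[0]+s*d[1],-s*d[0]+c*d[1]]).round(1)
for t,u,z in (('corner (132,130)',(25,265),22),('y130',(100,264),22),('rail end 0,75',(171,205),54),('knob -169,0',(432,87),30),('panel -140..-128',(374,230),50),('panel',(396,20),50),('rail',(160,20),54),('long_1',(85,172),23)): print(t,loc(back(u,z,'wrist',V)))
E
```

```text
corner (132,130) [127.9 129.7]
y130 [ 65.8 127.7]
rail end 0,75 [-2.5 73.4]
knob -169,0 [-171.4   -1.1]
panel -140..-128 [-133.2   91. ]
panel [-138.8  -37.1]
rail [ -2.4 -35.7]
long_1 [67.8 56.8]
```

{"api": "step_arm", "payload": {"series": [{"tx": -0.001, "ty": 0.002, "tz": -0.04, "twist": 0}, {"tx": -0.001, "ty": 0.002, "tz": -0.075, "twist": 0}, {"tx": -0.001, "ty": 0.002, "tz": -0.095, "twist": 0}, {"tx": -0.001, "ty": 0.002, "tz": -0.1055, "twist": 0}, {"tx": -0.001, "ty": 0.002, "tz": -0.1055, "twist": 0}, {"tx": -0.001, "ty": 0.002, "tz": -0.1055, "twist": 0}]}}

```text
time_s: 8.8
ee_pos: [617.1, 23.8, 10.9]
tool_rot: [-0.032, 0.999, 0.0, 0.001]
wrist_force: [0.2, -0.3, -0.6]
finger_gap: 0.62
```

{"api": "step_arm", "payload": {"series": [{"tx": 0, "ty": 0, "tz": 0, "twist": 0}, {"tx": 0, "ty": 0, "tz": 0, "twist": 0}, {"tx": 0, "ty": 0, "tz": 0, "twist": 0}], "grip": 0.23}}

```text
time_s: 9.1
ee_pos: [616.8, 22.4, 10.9]
tool_rot: [-0.031, 1.0, -0.0, 0.001]
wrist_force: [0.1, 1.0, -0.2]
finger_gap: 0.765
```

{"api": "step_arm", "payload": {"series": [{"tx": 0, "ty": 0, "tz": 0.04, "twist": 0}, {"tx": 0, "ty": 0, "tz": 0.085, "twist": 0}, {"tx": -0.01, "ty": 0.03, "tz": 0.11, "twist": 0}, {"tx": -0.025, "ty": 0.07, "tz": 0.11, "twist": 0}, {"tx": -0.04, "ty": 0.115, "tz": 0.11, "twist": 0}, {"tx": -0.057, "ty": 0.16, "tz": 0.11, "twist": 0}, {"tx": -0.074, "ty": 0.205, "tz": 0.11, "twist": 0}, {"tx": -0.091, "ty": 0.25, "tz": 0.11, "twist": 0}, {"tx": -0.108, "ty": 0.295, "tz": 0.11, "twist": 0}, {"tx": -0.125, "ty": 0.34, "tz": 0.11, "twist": 0}, {"tx": -0.137, "ty": 0.368, "tz": 0.11, "twist": 0}, {"tx": -0.141, "ty": 0.377, "tz": 0.11, "twist": 0}]}}

```text
time_s: 10.3
ee_pos: [472.1, 404.4, 120.5]
tool_rot: [-0.035, 0.999, 0.002, -0.001]
wrist_force: [-0.2, -0.4, 0.8]
finger_gap: 0.771
```

{"api": "step_arm", "payload": {"series": [{"tx": 0, "ty": 0, "tz": 0, "twist": 0}, {"tx": 0, "ty": 0, "tz": 0, "twist": 0}, {"tx": 0, "ty": 0, "tz": 0, "twist": 0}], "grip": 0}}

```text
time_s: 10.6
ee_pos: [477.4, 396.2, 120.1]
tool_rot: [-0.029, 1.0, -0.001, 0.0]
wrist_force: [0.4, -0.1, -0.9]
finger_gap: 0.97
```

```bash
python3 snap.py wrist w5;python3 snap.py top t5
```

```text
10.6 [477.4 396.2 120.1] jaw 1.628 [ 0.4 -0.1 -0.9] 0.97 [-0.65  0.67 -0.14  1.62  0.12  0.85  0.8 ]
10.65 [477.2 396.6 120.1] jaw 1.629 [ 0.2  0.3 -0.3] 0.985 [-0.65  0.68 -0.14  1.62  0.12  0.85  0.8 ]
```

View pics/w5.png

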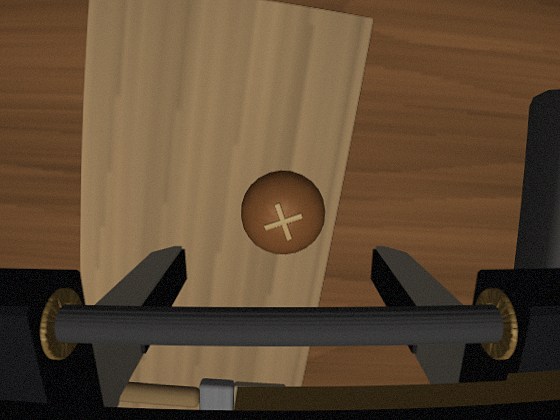

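View pics/t5.png

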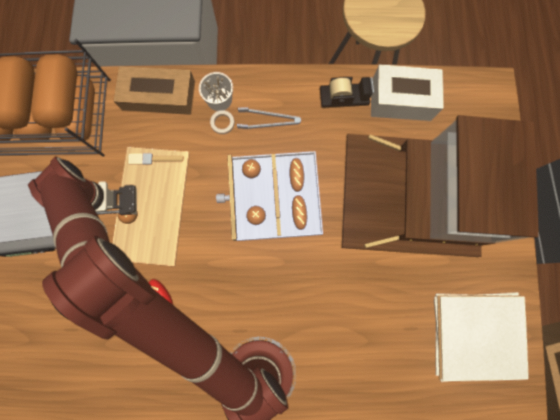

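```bash
python3 - <<'E'
from h import *
V=np.load('pics/w5.npy')
print(back((283,212),31,'wrist',V))
E
```

```text
[474.32430678 399.33633396  31.        ]
```

{"api": "step_arm", "payload": {"series": [{"tx": -0.001, "ty": 0, "tz": -0.04, "twist": 0}, {"tx": -0.001, "ty": 0, "tz": -0.08, "twist": 0}, {"tx": -0.001, "ty": 0, "tz": -0.097, "twist": 0}, {"tx": -0.001, "ty": 0, "tz": -0.1045, "twist": 0}, {"tx": -0.001, "ty": 0, "tz": -0.1045, "twist": 0}]}}

```text
time_s: 11.2
ee_pos: [474.6, 398.4, 14.9]
tool_rot: [-0.031, 1.0, -0.001, -0.001]
wrist_force: [-0.6, 0.3, 0.8]
finger_gap: 0.999
```

{"api": "step_arm", "payload": {"series": [{"tx": 0, "ty": 0, "tz": 0, "twist": 0}, {"tx": 0, "ty": 0, "tz": 0, "twist": 0}, {"tx": 0, "ty": 0, "tz": 0, "twist": 0}, {"tx": 0, "ty": 0, "tz": 0, "twist": 0}, {"tx": 0, "ty": 0, "tz": 0, "twist": 0}, {"tx": 0, "ty": 0, "tz": 0, "twist": 0}], "grip": 0.8, "force": 12}}

```text
time_s: 11.8
ee_pos: [474.5, 399.6, 16.2]
tool_rot: [-0.031, 1.0, 0.0, 0.0]
wrist_force: [-1.0, 0.7, 1.9]
finger_gap: 0.627
```

{"api": "step_arm", "payload": {"series": [{"tx": 0, "ty": 0, "tz": 0.035, "twist": 0}, {"tx": 0, "ty": -0.01, "tz": 0.075, "twist": 0}, {"tx": 0.008, "ty": -0.045, "tz": 0.1, "twist": 0}, {"tx": 0.016, "ty": -0.09, "tz": 0.1, "twist": 0}, {"tx": 0.024, "ty": -0.135, "tz": 0.1, "twist": 0}, {"tx": 0.032, "ty": -0.18, "tz": 0.1, "twist": 0}, {"tx": 0.04, "ty": -0.225, "tz": 0.1, "twist": 0}, {"tx": 0.048, "ty": -0.27, "tz": 0.1, "twist": 0}, {"tx": 0.056, "ty": -0.31, "tz": 0.1, "twist": 0}, {"tx": 0.0625, "ty": -0.345, "tz": 0.1, "twist": 0}, {"tx": 0.0655, "ty": -0.37, "tz": 0.1, "twist": 0}, {"tx": 0.0655, "ty": -0.382, "tz": 0.1, "twist": 0}]}}

```text
time_s: 13.0
ee_pos: [540.0, 13.7, 115.4]
tool_rot: [-0.029, 1.0, -0.001, -0.0]
wrist_force: [-0.1, 0.7, -0.9]
finger_gap: 0.628
```

{"api": "step_arm", "payload": {"series": [{"tx": 0, "ty": 0, "tz": 0, "twist": 0}, {"tx": 0, "ty": 0, "tz": 0, "twist": 0}]}}

```text
time_s: 13.2
ee_pos: [539.6, 19.3, 115.6]
tool_rot: [-0.032, 0.999, 0.001, -0.0]
wrist_force: [-0.1, 0.4, -0.7]
finger_gap: 0.626
```

```bash
python3 snap.py wrist w6
```

```text
13.2 [539.6  19.3 115.6] jaw 1.635 [-0.1  0.4 -0.7] 0.626 [ 0.05  0.58 -0.18  1.86  0.15  0.72  1.41]
```

View pics/w6.png

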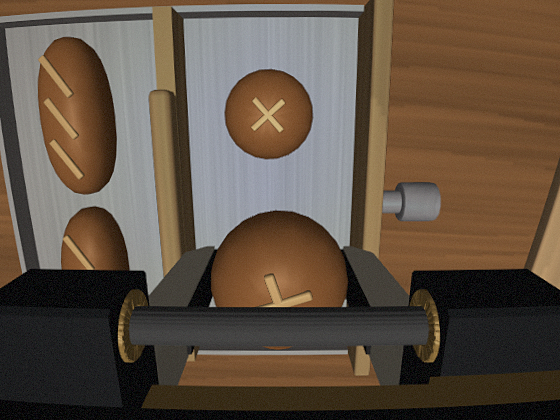

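```bash
python3 - <<'E'
from h import *
V=np.load('pics/w6.npy')
T=[(132,-130,22),(0,-75,54),(-169,0,30),(67,-64,23),(-67,-64,24)]
U=[(0,20),(161,92),(419,201),(77,116),(269,114)]
print(pose(T,U,'wrist',[532,-51,-1.51],view=V))
E
```

```text
(array([535.731376  , -49.81916957,  -1.50669586]), array([[-14.24908151,   0.09250981],
       [  0.76467547,   0.78274671],
       [  0.92836388,   4.91175199],
       [  4.50010425,  -2.09597617],
       [  6.20211008,  -2.5669312 ]]))
```

{"api": "step_arm", "payload": {"series": [{"tx": 0.001, "ty": 0, "tz": -0.04, "twist": 0}, {"tx": 0.001, "ty": 0, "tz": -0.075, "twist": 0}, {"tx": 0.001, "ty": 0, "tz": -0.095, "twist": 0}, {"tx": 0.001, "ty": 0, "tz": -0.1055, "twist": 0}, {"tx": 0.001, "ty": 0, "tz": -0.1055, "twist": 0}, {"tx": 0.001, "ty": 0, "tz": -0.1055, "twist": 0}]}}

```text
time_s: 13.85
ee_pos: [541.6, 18.4, 10.9]
tool_rot: [-0.032, 0.999, 0.0, 0.001]
wrist_force: [0.3, -0.6, -0.4]
finger_gap: 0.628
```

{"api": "step_arm", "payload": {"series": [{"tx": 0, "ty": 0, "tz": 0, "twist": 0}, {"tx": 0, "ty": 0, "tz": 0, "twist": 0}, {"tx": 0, "ty": 0, "tz": 0, "twist": 0}], "grip": 0.23}}

```text
time_s: 14.15
ee_pos: [541.4, 17.3, 10.9]
tool_rot: [-0.031, 1.0, -0.0, 0.001]
wrist_force: [0.5, -0.2, 0.2]
finger_gap: 0.766
```

{"api": "step_arm", "payload": {"series": [{"tx": 0, "ty": 0, "tz": 0.04, "twist": 0}, {"tx": 0, "ty": 0, "tz": 0.085, "twist": 0}, {"tx": 0, "ty": -0.02, "tz": 0.12, "twist": 0}, {"tx": -0.003, "ty": -0.05, "tz": 0.14, "twist": 0}, {"tx": -0.007, "ty": -0.068, "tz": 0.14, "twist": 0}, {"tx": -0.007, "ty": -0.068, "tz": 0.14, "twist": 0}, {"tx": -0.007, "ty": -0.068, "tz": 0.14, "twist": 0}]}}

```text
time_s: 14.85
ee_pos: [533.5, -50.0, 150.1]
tool_rot: [-0.031, 1.0, 0.0, -0.0]
wrist_force: [0.5, 1.8, 0.1]
finger_gap: 0.769
```

{"api": "step_arm", "payload": {"series": [{"tx": 0, "ty": 0, "tz": 0, "twist": 0}, {"tx": 0, "ty": 0, "tz": 0, "twist": 0}, {"tx": 0, "ty": 0, "tz": 0, "twist": 0}], "grip": 0.66}}

```text
time_s: 15.15
ee_pos: [533.8, -49.3, 149.7]
tool_rot: [-0.032, 0.999, 0.0, -0.0]
wrist_force: [0.2, -0.2, -0.2]
finger_gap: 0.563
```

```bash
python3 snap.py wrist w7;python3 snap.py top t7
```

```text
15.15 [533.8 -49.3 149.7] jaw 1.635 [ 0.2 -0.2 -0.2] 0.563 [ 0.19  0.53 -0.2   1.84  0.14  0.79  1.55]
15.2 [533.8 -49.6 149.8] jaw 1.635 [ 0.5 -1.3  0.1] 0.518 [ 0.19  0.53 -0.2   1.84  0.14  0.79  1.55]
```

View pics/w7.png

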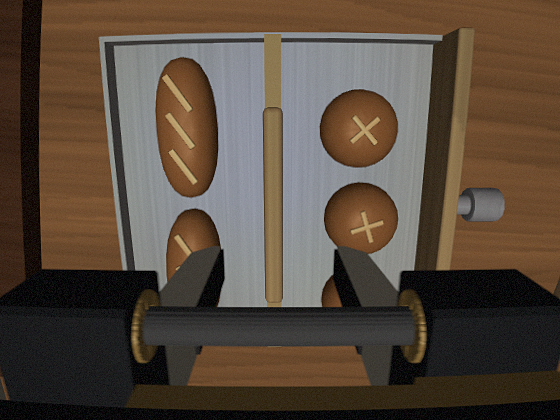

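View pics/t7.png

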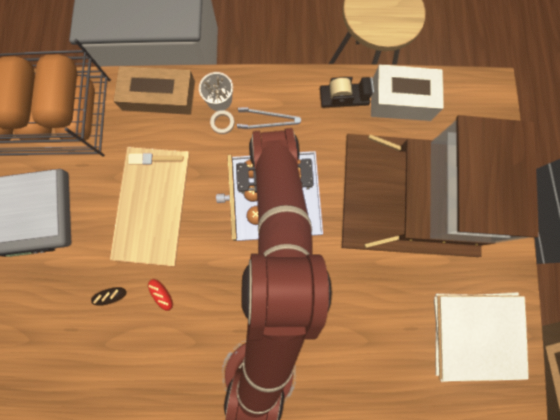

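```bash
python3 - <<'E'
from h import *
np.set_printoptions(precision=2,suppress=True)
V=np.load('pics/w7.npy')
T=[(132,-130,22),(0,-75,54),(0,75,54),(-169,0,30),(-140,-130,50)]
U=[(100,37),(273,107),(274,303),(483,204),(474,28)]
print(pose(T,U,'wrist',[532,-51,-1.51],view=V))
p,_=pose(T,U,'wrist',[532,-51,-1.51],view=V)
print(sense()['ee_pos'],sense()['finger_gap'])
for u,z in (((359,128),24),((361,219),24),((187,127),23)):
    w=back(u,z,'wrist',V)[:2]-p[:2];c,s=np.cos(p[2]),np.sin(p[2]);print(c*w[0]+s*w[1],-s*w[0]+c*w[1])
E
```

```text
(array([533.56, -52.6 ,  -1.5 ]), array([[-2.26, -0.52],
       [-0.41, -0.19],
       [ 0.29,  2.67],
       [-0.94,  0.44],
       [ 3.09, -1.39]]))
[533.84 -49.85 149.87] 0.47213322542943165
-66.181025670949 -59.710676164408426
-71.22262268445333 13.318971330049699
66.90340515778306 -61.1736534563798
```

{"api": "step_arm", "payload": {"series": [{"tx": 0, "ty": -0.002, "tz": 0, "twist": 0.004}, {"tx": 0, "ty": -0.002, "tz": -0.03, "twist": 0.004}, {"tx": 0, "ty": -0.002, "tz": -0.06, "twist": 0.004}, {"tx": 0, "ty": -0.002, "tz": -0.085, "twist": 0.004}, {"tx": 0, "ty": -0.002, "tz": -0.105, "twist": 0.004}, {"tx": 0, "ty": -0.002, "tz": -0.115, "twist": 0.004}, {"tx": 0, "ty": -0.002, "tz": -0.123, "twist": 0.004}, {"tx": 0, "ty": -0.002, "tz": -0.123, "twist": 0.004}], "grip": 0.66}}

```text
time_s: 16.05
ee_pos: [533.7, -52.6, 26.7]
tool_rot: [-0.033, 0.999, 0.0, -0.0]
wrist_force: [-0.0, 0.3, -0.2]
finger_gap: 0.34
```

{"api": "step_arm", "payload": {"series": [{"tx": 0, "ty": 0, "tz": 0, "twist": 0}, {"tx": 0, "ty": 0, "tz": 0, "twist": 0}, {"tx": 0, "ty": 0, "tz": 0, "twist": 0}, {"tx": 0, "ty": 0, "tz": 0, "twist": 0}, {"tx": 0, "ty": 0, "tz": 0, "twist": 0}], "grip": 1, "force": 55}}

```text
time_s: 16.55
ee_pos: [534.5, -53.0, 28.0]
tool_rot: [-0.033, 0.999, -0.0, 0.001]
wrist_force: [-0.6, -0.5, 6.1]
finger_gap: 0.142
```

{"api": "step_arm", "payload": {"series": [{"tx": 0, "ty": 0, "tz": 0.005, "twist": 0}, {"tx": 0, "ty": 0, "tz": 0.015, "twist": 0}, {"tx": 0, "ty": 0, "tz": 0.03, "twist": 0}, {"tx": 0, "ty": 0, "tz": 0.045, "twist": 0}, {"tx": 0, "ty": 0, "tz": 0.06, "twist": 0}, {"tx": 0, "ty": 0, "tz": 0.07, "twist": 0}, {"tx": 0, "ty": 0, "tz": 0.075, "twist": 0}, {"tx": 0, "ty": 0, "tz": 0.075, "twist": 0}]}}

```text
time_s: 17.35
ee_pos: [533.8, -52.6, 102.4]
tool_rot: [-0.033, 0.999, -0.0, 0.0]
wrist_force: [0.5, -0.4, -5.9]
finger_gap: 0.142
```

```bash
python3 snap.py wrist w8;python3 snap.py scene s8
```

```text
17.35 [533.8 -52.6 102.4] jaw 1.637 [ 0.5 -0.4 -5.9] 0.142 [ 0.18  0.59 -0.19  1.88  0.17  0.68  1.53]
17.4 [533.4 -52.6 101.9] jaw 1.637 [-0.1  1.3 -6.4] 0.145 [ 0.18  0.6  -0.19  1.88  0.17  0.68  1.53]
```

View pics/w8.png

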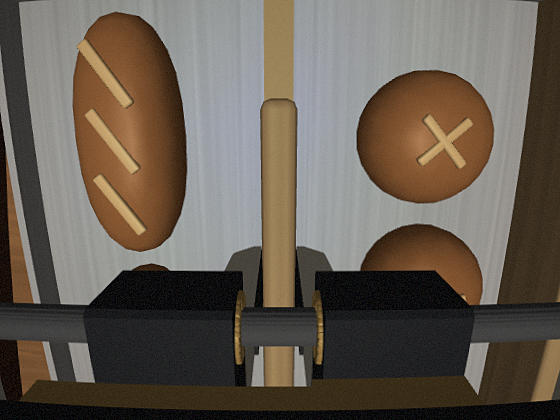

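View pics/s8.png

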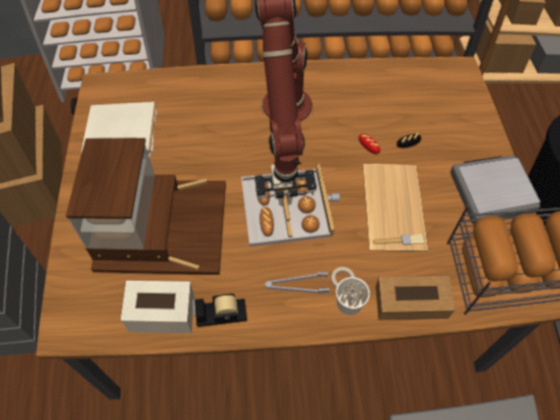

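The tray is lifted level with all five rolls in it. Next I refine the case pose from the scene camera.

```bash
python3 - <<'E'
import cv2
im=cv2.imread("pics/s8.png")
a=im[165:285,80:235]; cv2.imwrite("pics/crop_case2.png",cv2.resize(a,None,fx=5,fy=5,interpolation=cv2.INTER_CUBIC))
im=cv2.imread("pics/top0.png")
a=im[125:260,335:445]; cv2.imwrite("pics/crop_case3.png",cv2.resize(a,None,fx=4.4,fy=4.4,interpolation=cv2.INTER_CUBIC))
E
```

```text
(no output)
```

View pics/crop_case2.png

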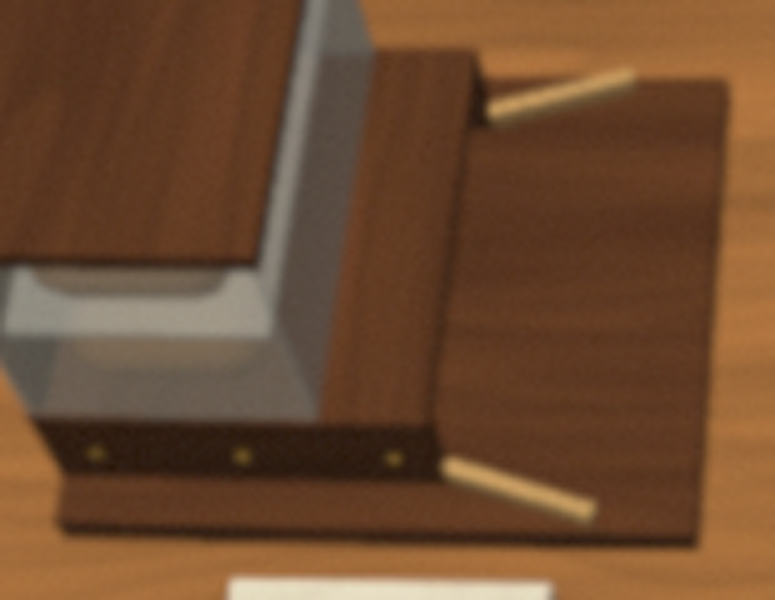

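View pics/crop_case3.png

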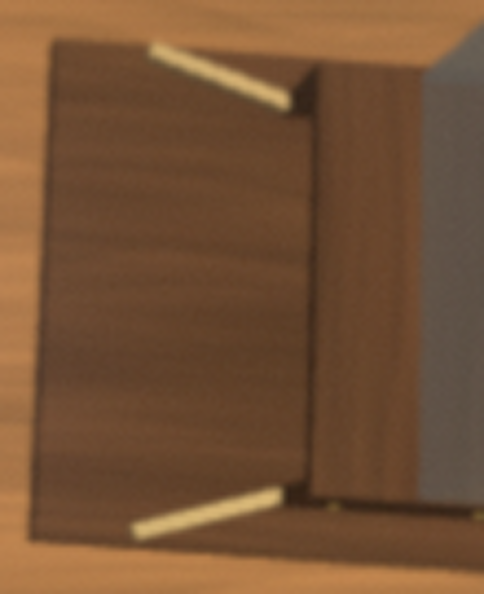

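```bash
python3 - <<'E'
from h import *
np.set_printoptions(precision=2,suppress=True)
t=lambda p:uncrop(p,4.4,(335,125)); s=lambda p:uncrop(p,5,(80,165))
# strip centre-top ends
obs=[('top','A',t((52,40))),('top','B',t((30,540))),('top','C',t((318,65))),('top','D',t((308,497))),
('top','E',t((153,49))),('top','F',t((136,531))),('top','G',t((290,102))),('top','H',t((281,493))),
('scene','A',s((729,82))),('scene','B',s((700,540))),('scene','C',s((473,50))),('scene','D',s((432,427))),
('scene','E',s((632,74))),('scene','F',s((593,508))),('scene','G',s((489,115))),('scene','H',s((446,464)))]
# scene far side: case +y = world +x = toward scene camera (rows lower)
sw={'A':'B','B':'A','C':'D','D':'C','E':'F','F':'E','G':'H','H':'G'}
obs=[(c,sw[k] if c=='scene' else k,u) for c,k,u in obs]
info={c:optics.camera_info(c) for c in('top','scene')}
def pts(q):
    X,Y,a,hw,xo,yo,xi,yi=q[:8]
    L={'A':(-165,180,25),'B':(-165,-180,25),'C':(0,hw,107),'D':(0,-hw,107),'E':(xo,yo,41),'F':(xo,-yo,41),'G':(xi,yi,41),'H':(xi,-yi,41)}
    c,s_=np.cos(a),np.sin(a)
    return {k:np.array([X+c*x-s_*y,Y+s_*x+c*y,z]) for k,(x,y,z) in L.items()}
def f(q):
    P=pts(q);r=[]
    for c,k,u in obs:
        off=q[8:10] if c=='scene' else 0
        r.append(proj(P[k],c,info[c])[0]+off-u)
    r.append(q[8:10]*0.5)
    return np.array(r).ravel()
r=least_squares(f,[537,-430,-1.65,150,-100,170,-12,140,0,0],x_scale=[100,100,1,100,100,100,100,100,1,1],loss='soft_l1')
print(r.x); print(r.fun.reshape(-1,2))
E
```

```text
[ 537.68 -428.71   -1.65  145.79  -96.93  170.7     1.99  138.41   -0.06
    0.76]
[[ 0.19 -0.36]
 [ 0.41  0.03]
 [-0.6  -0.42]
 [ 0.24 -0.39]
 [-0.32  0.26]
 [ 0.06  0.12]
 [-0.3   0.47]
 [ 0.17  0.17]
 [ 0.23 -0.45]
 [-0.31 -0.68]
 [ 1.23  0.05]
 [-0.43 -0.08]
 [ 0.01  0.58]
 [-0.25  0.65]
 [ 0.05 -0.28]
 [-0.11  0.04]
 [-0.03  0.38]]
```

{"api": "step_arm", "payload": {"series": [{"tx": 0.0005, "ty": -0.008, "tz": 0, "twist": -0.005}, {"tx": 0.0015, "ty": -0.024, "tz": 0, "twist": -0.015}, {"tx": 0.003, "ty": -0.048, "tz": 0, "twist": -0.03}, {"tx": 0.005, "ty": -0.076, "tz": 0, "twist": -0.046}, {"tx": 0.007, "ty": -0.104, "tz": 0, "twist": -0.063}, {"tx": 0.008, "ty": -0.132, "tz": 0, "twist": -0.08}, {"tx": 0.01, "ty": -0.16, "tz": 0, "twist": -0.097}, {"tx": 0.0115, "ty": -0.184, "tz": 0, "twist": -0.112}, {"tx": 0.013, "ty": -0.204, "tz": 0, "twist": -0.124}, {"tx": 0.014, "ty": -0.22, "tz": 0, "twist": -0.134}, {"tx": 0.0145, "ty": -0.232, "tz": 0, "twist": -0.141}, {"tx": 0.015, "ty": -0.2385, "tz": 0, "twist": -0.145}]}}

```text
time_s: 18.65
ee_pos: [548.5, -292.4, 101.9]
tool_rot: [0.04, 0.999, -0.0, -0.0]
wrist_force: [0.3, -0.2, -6.1]
finger_gap: 0.146
```

{"api": "step_arm", "payload": {"series": [{"tx": 0, "ty": 0, "tz": 0, "twist": 0}, {"tx": 0, "ty": 0, "tz": 0, "twist": 0}, {"tx": 0, "ty": 0, "tz": 0, "twist": 0}]}}

```text
time_s: 18.95
ee_pos: [549.2, -289.2, 102.1]
tool_rot: [0.038, 0.999, 0.001, -0.0]
wrist_force: [0.0, -0.3, -6.5]
finger_gap: 0.149
```

```bash
python3 snap.py top t9;python3 snap.py wrist w9; python3 snap.py scene s9; python3 - <<'E'
import cv2,numpy as np
im=cv2.imread("pics/t9.png")[120:270,300:450]; im2=cv2.imread("pics/s9.png")[165:285,80:235]
a=cv2.resize(im,(400,400),interpolation=cv2.INTER_CUBIC);b=cv2.resize(im2,(400,310),interpolation=cv2.INTER_CUBIC)
b=cv2.copyMakeBorder(b,0,90,0,0,cv2.BORDER_CONSTANT)
cv2.imwrite("pics/c9.png",np.hstack([a,b]))
E
```

```text
18.95 [ 549.2 -289.2  102.1] jaw 1.494 [ 0.  -0.3 -6.5] 0.149 [ 0.55  0.7  -0.17  1.64  0.15  0.82  1.81]
19.0 [ 549.2 -289.5  102.2] jaw 1.494 [-0.3  0.3 -6.1] 0.148 [ 0.55  0.7  -0.17  1.64  0.15  0.82  1.81]
19.05 [ 549.1 -289.8  102.2] jaw 1.494 [ 0.4  0.1 -6.7] 0.143 [ 0.55  0.7  -0.17  1.64  0.15  0.82  1.81]
```

View pics/c9.png

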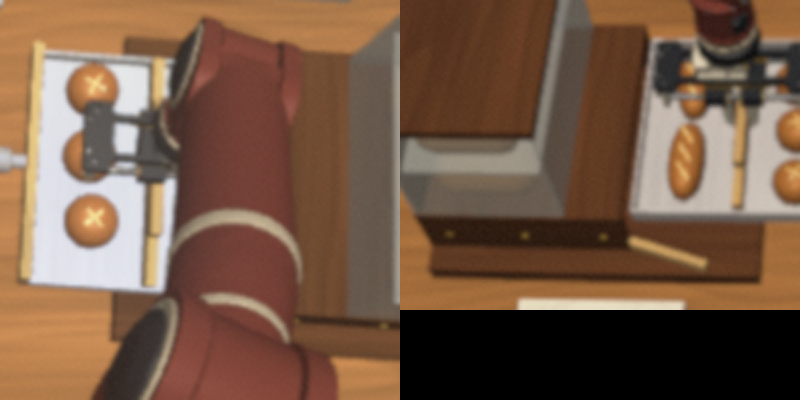

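View pics/w9.png

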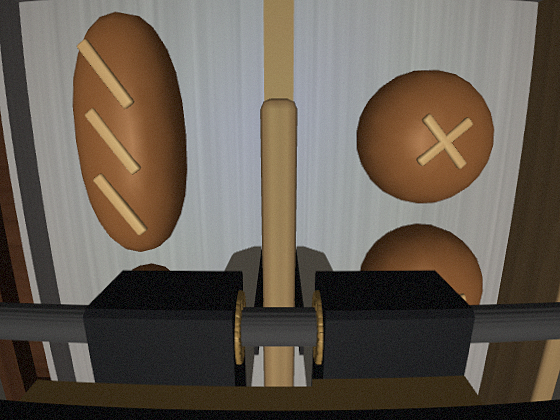

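```bash
python3 - <<'E'
import cv2
from h import *
im=cv2.imread("pics/s9.png")[165:265,130:255]
cv2.imwrite("pics/c9b.png",cv2.resize(im,None,fx=6,fy=6,interpolation=cv2.INTER_CUBIC))
def W(l,p):
    c,s=np.cos(p[2]),np.sin(p[2]);return [p[0]+c*l[0]-s*l[1],p[1]+s*l[0]+c*l[1],l[2]]
p=(548.6,-291,-1.65)
for l in((132,130,97),(132,-130,97),(0,75,129),(-140,130,125)): print(l,((proj(W(l,p),'scene')[0]-[130,165]+.5)*6-.5).round())
E
```

```text
(132, 130, 97) [233. 490.]
(132, -130, 97) [286.  89.]
(0, 75, 129) [482. 373.]
(-140, 130, 125) [744. 472.]
```

View pics/c9b.png

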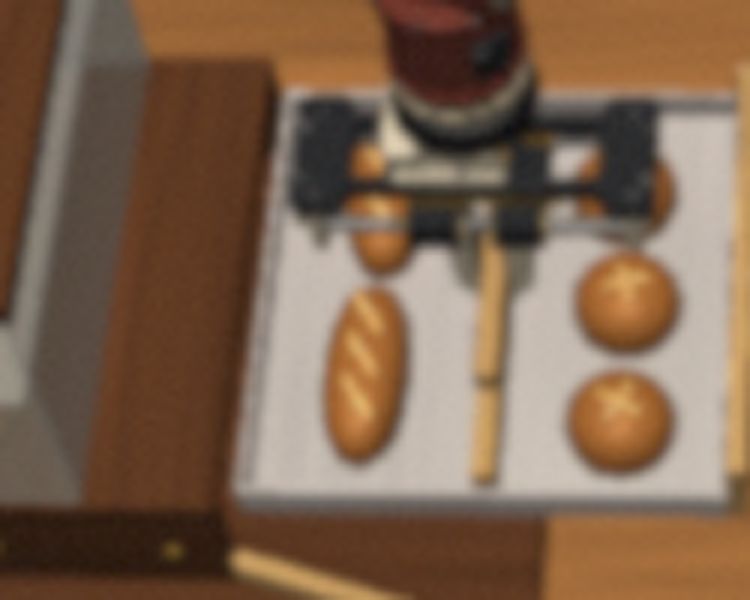

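{"api": "step_arm", "payload": {"series": [{"tx": -0.001, "ty": 0, "tz": -0.005, "twist": 0}, {"tx": -0.001, "ty": 0, "tz": -0.013, "twist": 0}, {"tx": -0.001, "ty": 0, "tz": -0.022, "twist": 0}, {"tx": -0.001, "ty": 0, "tz": -0.031, "twist": 0}, {"tx": -0.001, "ty": 0, "tz": -0.038, "twist": 0}, {"tx": -0.001, "ty": 0, "tz": -0.043, "twist": 0}, {"tx": -0.001, "ty": 0, "tz": -0.046, "twist": 0}, {"tx": -0.001, "ty": 0, "tz": -0.047, "twist": 0}, {"tx": -0.001, "ty": 0, "tz": -0.047, "twist": 0}]}}

```text
time_s: 20.0
ee_pos: [548.0, -291.2, 55.2]
tool_rot: [0.039, 0.999, -0.0, 0.0]
wrist_force: [0.2, -1.5, -6.5]
finger_gap: 0.147
```

{"api": "step_arm", "payload": {"series": [{"tx": 0, "ty": 0, "tz": -0.001, "twist": 0}, {"tx": 0, "ty": 0, "tz": -0.002, "twist": 0}, {"tx": 0, "ty": 0, "tz": -0.003, "twist": 0}, {"tx": 0, "ty": 0, "tz": -0.003, "twist": 0}]}}

```text
time_s: 20.4
ee_pos: [548.1, -291.3, 53.1]
tool_rot: [0.039, 0.999, -0.0, 0.0]
wrist_force: [-1.6, 1.4, 0.3]
finger_gap: 0.149
```

```bash
python3 snap.py scene s10; python3 - <<'E'
import cv2
im=cv2.imread("pics/s10.png")[165:265,130:255]
cv2.imwrite("pics/c10.png",cv2.resize(im,None,fx=6,fy=6,interpolation=cv2.INTER_CUBIC))
E
```

```text
20.4 [ 548.1 -291.3   53.1] jaw 1.492 [-1.6  1.4  0.3] 0.149 [ 0.55  0.76 -0.16  1.67  0.17  0.72  1.8 ]
```

View pics/c10.png

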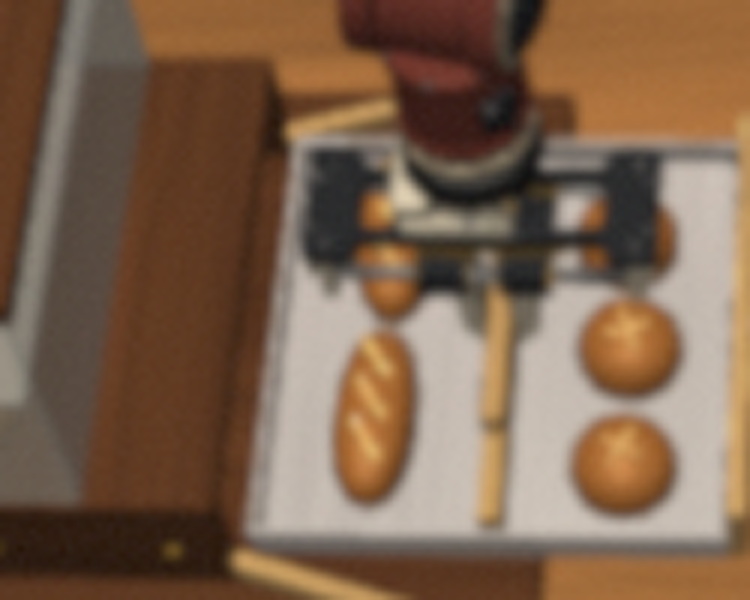

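The weight is off the wrist at tray height of about 25 mm. The tray is level between the guide strips, so I'll release it.

{"api": "step_arm", "payload": {"series": [{"tx": 0, "ty": 0, "tz": 0, "twist": 0}, {"tx": 0, "ty": 0, "tz": 0, "twist": 0}, {"tx": 0, "ty": 0, "tz": 0, "twist": 0}, {"tx": 0, "ty": 0, "tz": 0, "twist": 0}, {"tx": 0, "ty": 0, "tz": 0.01, "twist": 0}, {"tx": 0, "ty": 0, "tz": 0.03, "twist": 0}, {"tx": 0, "ty": 0, "tz": 0.06, "twist": 0}, {"tx": 0, "ty": 0, "tz": 0.09, "twist": 0}, {"tx": 0, "ty": 0, "tz": 0.12, "twist": 0}], "grip": 0.66, "force": 15}}

```text
time_s: 21.35
ee_pos: [547.9, -291.1, 174.1]
tool_rot: [0.039, 0.999, -0.0, 0.0]
wrist_force: [0.3, 0.3, 0.7]
finger_gap: 0.34
```

```bash
python3 snap.py wrist w11; python3 snap.py scene s11
```

```text
21.35 [ 547.9 -291.1  174.1] jaw 1.492 [0.3 0.3 0.7] 0.34 [ 0.56  0.62 -0.18  1.57  0.13  0.97  1.83]
21.4 [ 551.1 -292.4  179.9] jaw 1.492 [ 1.7 -0.5  2.9] 0.341 [ 0.56  0.61 -0.19  1.56  0.13  0.97  1.83]
```

View pics/w11.png

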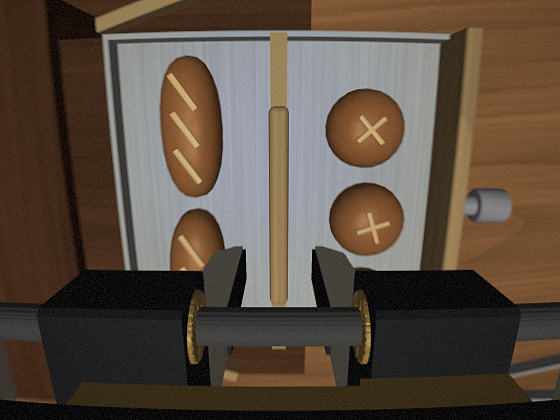

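View pics/s11.png

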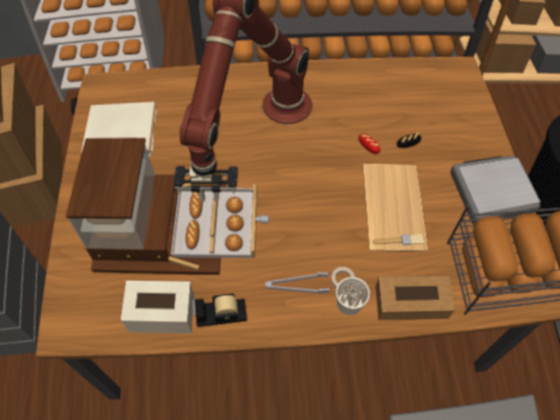

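```bash
python3 - <<'E'
from h import *
np.set_printoptions(precision=2,suppress=True)
V=np.load('pics/w11.npy')
T=[(132,-130,22),(0,-75,54),(0,75,54),(-169,0,30),(-140,-130,50)]
U=[(104,36),(279,107),(279,304),(491,205),(482,28)]
p,r=pose(T,U,'wrist',[548,-291,-1.65],view=V,z0=25);print(p,r)
print(back((491,205),55,'wrist',V),p[:2]-169*np.array([np.cos(p[2]),np.sin(p[2])]))
E
```

```text
[ 547.65 -289.92   -1.65] [[-0.76 -0.14]
 [ 0.32 -0.2 ]
 [ 0.99  2.01]
 [-3.17 -0.19]
 [ 2.17 -1.16]]
[ 560.64 -118.66   55.  ] [ 560.26 -121.39]
```

{"api": "step_arm", "payload": {"series": [{"tx": 0.001, "ty": 0.015, "tz": 0, "twist": -0.14}, {"tx": 0.002, "ty": 0.03, "tz": 0, "twist": -0.28}, {"tx": 0.003, "ty": 0.045, "tz": 0, "twist": -0.42}, {"tx": 0.004, "ty": 0.06, "tz": 0, "twist": -0.56}, {"tx": 0.006, "ty": 0.075, "tz": 0, "twist": -0.7}, {"tx": 0.007, "ty": 0.09, "tz": 0, "twist": -0.84}, {"tx": 0.008, "ty": 0.105, "tz": 0, "twist": -0.98}, {"tx": 0.009, "ty": 0.12, "tz": 0, "twist": -1.12}, {"tx": 0.01, "ty": 0.135, "tz": 0, "twist": -1.26}, {"tx": 0.011, "ty": 0.15, "tz": 0, "twist": -1.4}, {"tx": 0.013, "ty": 0.165, "tz": 0, "twist": -1.51}, {"tx": 0.013, "ty": 0.17, "tz": 0, "twist": -1.57}], "grip": 0.35}}

```text
time_s: 22.65
ee_pos: [560.9, -118.2, 171.6]
tool_rot: [0.734, 0.679, 0.0, -0.001]
wrist_force: [0.0, 0.3, -0.4]
finger_gap: 0.652
```

{"api": "step_arm", "payload": {"series": [{"tx": 0, "ty": 0, "tz": -0.02, "twist": 0}, {"tx": 0, "ty": 0, "tz": -0.04, "twist": 0}, {"tx": 0, "ty": 0, "tz": -0.04, "twist": 0}]}}

```text
time_s: 22.95
ee_pos: [558.5, -120.1, 129.5]
tool_rot: [0.734, 0.679, -0.002, -0.003]
wrist_force: [0.1, 1.1, -0.2]
finger_gap: 0.651
```

```bash
python3 snap.py wrist w12; python3 snap.py top t12
```

```text
22.95 [ 558.5 -120.1  129.5] jaw -0.077 [ 0.1  1.1 -0.2] 0.651 [ 0.02  0.61  0.24  1.76 -0.19  0.8   0.27]
23.0 [ 559.7 -120.6  131. ] jaw -0.078 [ 0.2  0.4 -0.9] 0.652 [ 0.02  0.61  0.24  1.76 -0.19  0.8   0.27]
```

View pics/w12.png

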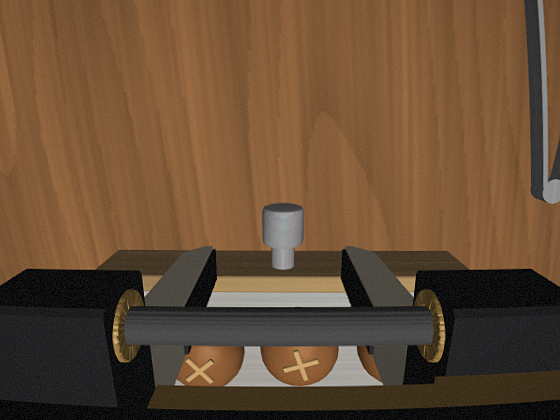

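View pics/t12.png

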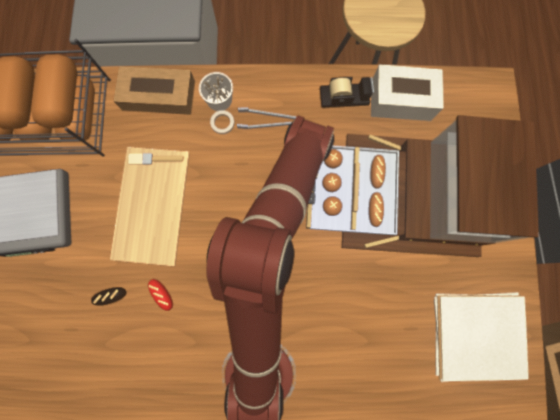

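```bash
python3 - <<'E'
from h import *
V=np.load('pics/w12.npy')
print(back((283,226),57,'wrist',V))
E
```

```text
[ 560.60518762 -122.50924728   57.        ]
```

{"api": "step_arm", "payload": {"series": [{"tx": 0, "ty": 0, "tz": -0.03, "twist": 0}, {"tx": 0, "ty": 0, "tz": -0.06, "twist": 0}, {"tx": 0, "ty": 0, "tz": -0.085, "twist": 0}, {"tx": 0, "ty": 0, "tz": -0.095, "twist": 0}, {"tx": 0, "ty": 0, "tz": -0.095, "twist": 0}, {"tx": 0, "ty": 0, "tz": -0.095, "twist": 0}]}}

```text
time_s: 23.65
ee_pos: [562.0, -121.5, 38.5]
tool_rot: [0.734, 0.679, 0.001, 0.001]
wrist_force: [-0.6, 0.3, 0.4]
finger_gap: 0.648
```

{"api": "step_arm", "payload": {"series": [{"tx": 0, "ty": 0, "tz": 0, "twist": 0}, {"tx": 0, "ty": 0, "tz": 0, "twist": 0}, {"tx": 0, "ty": 0, "tz": 0, "twist": 0}, {"tx": 0, "ty": 0, "tz": 0, "twist": 0}, {"tx": 0, "ty": 0, "tz": 0, "twist": 0}], "grip": 1, "force": 25}}

```text
time_s: 24.15
ee_pos: [560.9, -121.0, 37.3]
tool_rot: [0.734, 0.679, 0.0, 0.0]
wrist_force: [-0.5, -0.0, -0.0]
finger_gap: 0.291
```

{"api": "step_arm", "payload": {"series": [{"tx": -0.0003, "ty": -0.004, "tz": 0, "twist": 0}, {"tx": -0.001, "ty": -0.012, "tz": 0, "twist": 0}, {"tx": -0.0018, "ty": -0.024, "tz": 0, "twist": 0}, {"tx": -0.0028, "ty": -0.036, "tz": 0, "twist": 0}, {"tx": -0.0037, "ty": -0.048, "tz": 0, "twist": 0}, {"tx": -0.0046, "ty": -0.06, "tz": 0, "twist": 0}, {"tx": -0.0055, "ty": -0.072, "tz": 0, "twist": 0}, {"tx": -0.0064, "ty": -0.084, "tz": 0, "twist": 0}, {"tx": -0.0071, "ty": -0.093, "tz": 0, "twist": 0}, {"tx": -0.0076, "ty": -0.099, "tz": 0, "twist": 0}, {"tx": -0.0076, "ty": -0.1, "tz": 0, "twist": 0}]}}

```text
time_s: 25.25
ee_pos: [553.7, -219.4, 37.4]
tool_rot: [0.734, 0.679, 0.001, -0.001]
wrist_force: [1.0, 4.5, 4.6]
finger_gap: 0.299
```

```bash
python3 snap.py wrist w13; python3 snap.py scene s13
```

```text
25.25 [ 553.7 -219.4   37.4] jaw -0.077 [1.  4.5 4.6] 0.299 [ 0.24  0.76  0.17  1.76 -0.21  0.64  0.45]
25.3 [ 553.8 -219.3   37.4] jaw -0.077 [0.7 5.1 4.1] 0.295 [ 0.24  0.76  0.17  1.76 -0.21  0.64  0.45]
```

View pics/s13.png

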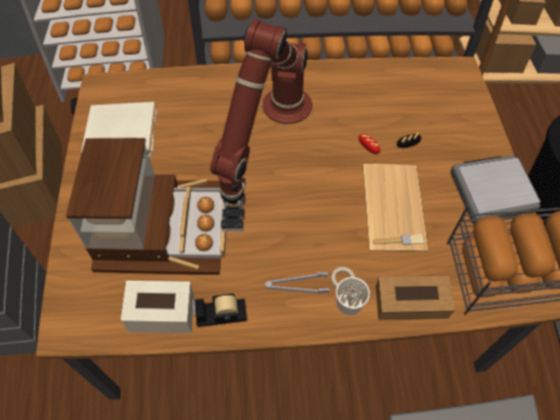

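{"api": "step_arm", "payload": {"series": [{"tx": -0.0003, "ty": -0.004, "tz": 0.001, "twist": 0}, {"tx": -0.001, "ty": -0.012, "tz": 0.001, "twist": 0}, {"tx": -0.0019, "ty": -0.025, "tz": 0.001, "twist": 0}, {"tx": -0.003, "ty": -0.04, "tz": 0.001, "twist": 0}, {"tx": -0.0042, "ty": -0.056, "tz": 0.001, "twist": 0}, {"tx": -0.0055, "ty": -0.072, "tz": 0.001, "twist": 0}, {"tx": -0.0067, "ty": -0.088, "tz": 0.001, "twist": 0}, {"tx": -0.0079, "ty": -0.104, "tz": 0.001, "twist": 0}, {"tx": -0.009, "ty": -0.118, "tz": 0.001, "twist": 0}, {"tx": -0.01, "ty": -0.131, "tz": 0.001, "twist": 0}, {"tx": -0.0107, "ty": -0.141, "tz": 0.001, "twist": 0}, {"tx": -0.011, "ty": -0.146, "tz": 0.001, "twist": 0}]}}

```text
time_s: 26.55
ee_pos: [541.8, -368.7, 38.1]
tool_rot: [0.735, 0.679, -0.0, 0.0]
wrist_force: [0.3, 2.1, -2.1]
finger_gap: 0.291
```

{"api": "step_arm", "payload": {"series": [{"tx": -0.0003, "ty": -0.003, "tz": 0, "twist": 0}, {"tx": -0.0005, "ty": -0.006, "tz": 0, "twist": 0}, {"tx": -0.0007, "ty": -0.009, "tz": 0, "twist": 0}, {"tx": -0.0007, "ty": -0.009, "tz": 0, "twist": 0}]}}

```text
time_s: 26.95
ee_pos: [541.6, -376.4, 38.2]
tool_rot: [0.734, 0.679, -0.0, 0.0]
wrist_force: [-0.7, 1.2, -2.9]
finger_gap: 0.29
```

{"api": "step_arm", "payload": {"series": [{"tx": -0.0001, "ty": -0.001, "tz": 0, "twist": 0}, {"tx": -0.0002, "ty": -0.002, "tz": 0, "twist": 0}, {"tx": -0.0003, "ty": -0.003, "tz": 0, "twist": 0}, {"tx": -0.0003, "ty": -0.004, "tz": 0, "twist": 0}, {"tx": -0.0003, "ty": -0.004, "tz": 0, "twist": 0}]}}

```text
time_s: 27.45
ee_pos: [541.1, -379.6, 38.0]
tool_rot: [0.734, 0.679, 0.0, -0.001]
wrist_force: [-1.1, 3.1, -2.2]
finger_gap: 0.294
```

{"api": "step_arm", "payload": {"series": [{"tx": -0.0001, "ty": -0.001, "tz": 0, "twist": 0}, {"tx": -0.0002, "ty": -0.002, "tz": 0, "twist": 0}, {"tx": -0.0003, "ty": -0.003, "tz": 0, "twist": 0}, {"tx": -0.0003, "ty": -0.004, "tz": 0, "twist": 0}, {"tx": -0.0003, "ty": -0.004, "tz": 0, "twist": 0}]}}

```text
time_s: 27.95
ee_pos: [540.8, -379.6, 37.5]
tool_rot: [0.734, 0.68, 0.002, -0.004]
wrist_force: [-1.8, 8.1, -1.5]
finger_gap: 0.293
```

```bash
python3 snap.py wrist w14; python3 snap.py scene s14
```

```text
27.95 [ 540.8 -379.6   37.5] jaw -0.076 [-1.8  8.1 -1.5] 0.293 [ 0.49  0.84  0.16  1.56 -0.17  0.77  0.65]
28.0 [ 540.8 -379.6   37.5] jaw -0.076 [ 0.1  8.  -0.8] 0.296 [ 0.49  0.84  0.16  1.56 -0.17  0.77  0.65]
```

View pics/w14.png

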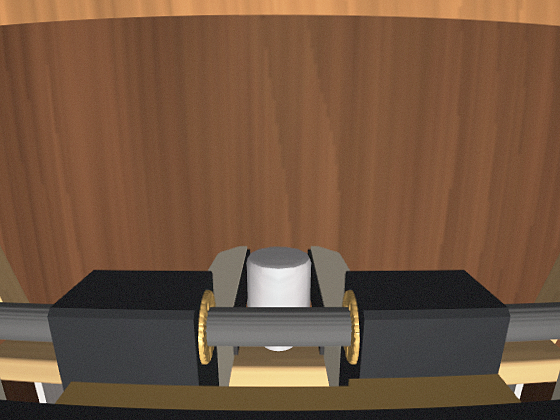

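View pics/s14.png

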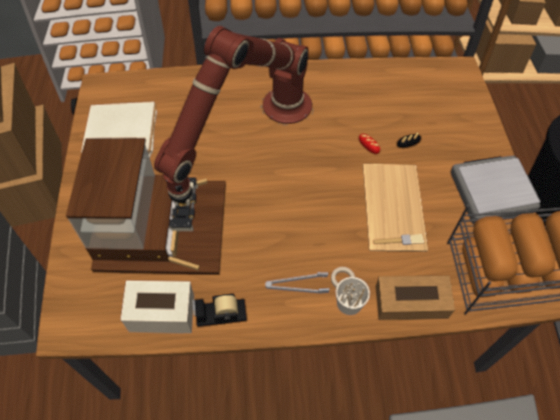

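{"api": "step_arm", "payload": {"series": [{"tx": -0.0002, "ty": -0.002, "tz": 0, "twist": 0}, {"tx": -0.0004, "ty": -0.004, "tz": 0, "twist": 0}, {"tx": -0.0004, "ty": -0.006, "tz": 0, "twist": 0}, {"tx": -0.0004, "ty": -0.006, "tz": 0, "twist": 0}]}}

```text
time_s: 28.45
ee_pos: [540.8, -379.5, 37.5]
tool_rot: [0.733, 0.68, 0.004, -0.008]
wrist_force: [-2.6, 16.2, 4.1]
finger_gap: 0.292
```

{"api": "step_arm", "payload": {"series": [{"tx": 0.0005, "ty": 0.005, "tz": 0, "twist": 0}, {"tx": 0.0007, "ty": 0.009, "tz": 0, "twist": 0}, {"tx": 0.0007, "ty": 0.009, "tz": 0, "twist": 0}]}}

```text
time_s: 28.75
ee_pos: [540.9, -379.7, 37.9]
tool_rot: [0.734, 0.679, 0.0, -0.001]
wrist_force: [-0.9, 4.8, -2.3]
finger_gap: 0.293
```

Hard stop confirmed: 16 N with no further travel. I've eased the push, so now I open, rise and look.

{"api": "step_arm", "payload": {"series": [{"tx": 0, "ty": 0, "tz": 0, "twist": 0}, {"tx": 0, "ty": 0, "tz": 0, "twist": 0}, {"tx": 0, "ty": 0, "tz": 0, "twist": 0}, {"tx": 0, "ty": 0, "tz": 0, "twist": 0}, {"tx": 0, "ty": 0, "tz": 0.02, "twist": 0}, {"tx": 0, "ty": 0, "tz": 0.06, "twist": 0}, {"tx": 0, "ty": 0.03, "tz": 0.1, "twist": 0}, {"tx": 0, "ty": 0.07, "tz": 0.13, "twist": 0}, {"tx": 0, "ty": 0.11, "tz": 0.15, "twist": 0}, {"tx": -0.03, "ty": 0.14, "tz": 0.17, "twist": 0}, {"tx": -0.07, "ty": 0.16, "tz": 0.18, "twist": 0}, {"tx": -0.07, "ty": 0.16, "tz": 0.18, "twist": 0}], "grip": 0.5}}

```text
time_s: 29.95
ee_pos: [466.2, -218.6, 219.4]
tool_rot: [0.734, 0.679, -0.0, -0.002]
wrist_force: [0.4, 0.0, -0.2]
finger_gap: 0.5
```

```bash
python3 snap.py wrist w15; python3 snap.py top t15;python3 snap.py scene s15; python3 - <<'E'
import cv2,numpy as np
im=cv2.imread("pics/t15.png")[100:280,320:545]; im2=cv2.imread("pics/s15.png")[130:285,60:240]
a=cv2.resize(im,(400,320),interpolation=cv2.INTER_CUBIC);b=cv2.resize(im2,(400,344),interpolation=cv2.INTER_CUBIC)
a=cv2.copyMakeBorder(a,0,24,0,0,cv2.BORDER_CONSTANT)
cv2.imwrite("pics/c15.png",np.hstack([a,b]))
E
```

```text
29.95 [ 466.2 -218.6  219.4] jaw -0.077 [ 0.4  0.  -0.2] 0.5 [ 0.24  0.41  0.22  1.81 -0.11  0.93  0.43]
30.0 [ 469.4 -220.5  219.4] jaw -0.078 [ 0.9 -1.  -0. ] 0.499 [ 0.24  0.42  0.22  1.81 -0.11  0.93  0.43]
30.05 [ 471.2 -221.5  219.2] jaw -0.078 [-0.1  0.2 -0. ] 0.504 [ 0.24  0.42  0.22  1.8  -0.11  0.93  0.43]
```

View pics/c15.png

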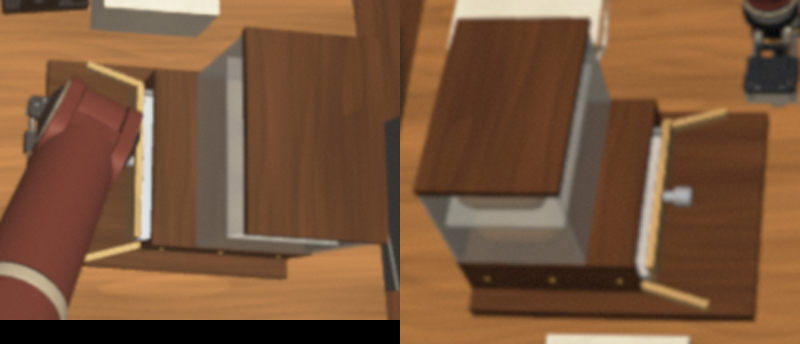

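View pics/w15.png

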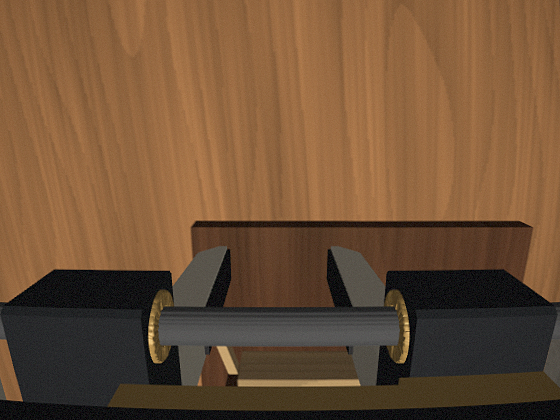

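View pics/t15.png

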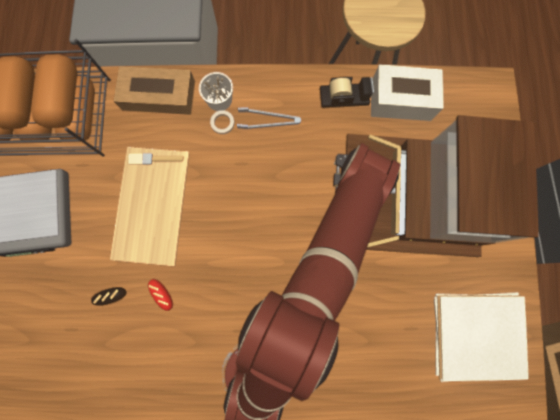

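```bash
python3 - <<'E'
from h import *
c,s=np.cos(-1.65),np.sin(-1.65)
for x0 in(112,120):
    for l in((-169,0,55),(-134,0,75),(-134,130,75)):
        x=x0+l[0];P=[537.7+c*x-s*l[1],-428.7+s*x+c*l[1],l[2]]
        u=proj(P,'scene')[0]+[0,.76];print(x0,l,(u-[60,130]+.5)*2.22+[400,0])
E
```

```text
112 (-169, 0, 55) [689.39649562 198.91948931]
112 (-134, 0, 75) [664.59700165 191.71193868]
112 (-134, 130, 75) [655.28290305 268.3830033 ]
120 (-169, 0, 55) [684.16708091 198.85376161]
120 (-134, 0, 75) [659.34408178 191.64654375]
120 (-134, 130, 75) [649.83546847 268.28548593]
```

```bash
python3 -c "
from workcell import workorder,sense
print(sense()['qvel'].round(3)); print(workorder.finish_job())"
```

```text
[ 0.006  0.031 -0.004 -0.028 -0.002  0.002 -0.002]
the job is handed in; nothing more can be done
None
```

I sorted the three rolls into the tray and slid it home, then handed the job in at about 30 s of the 72 s allowed; no verdict was reported.

**What I did**
- I put the long roll beside the long one in the lead compartment, and the two round rolls beside the round one in the front compartment.
- I lifted the tray level by its centre handle, set it on the ledge between the guide strips and let go.
- I pinched the knob and slid the tray in until it stopped. A 16 N push moved it no further.

**Last checks**
- **Tray:** in the scene camera, the knob and front panel sit where the tray would be fully home, to within a few millimetres. That measure alone could be off by a few millimetres. The finger position at the stop was within 1 mm of where I expected home to be.
- **Rolls:** all five were upright and sorted when last fully seen, on the ledge and partway in. Once the tray is home they are hidden under the bay's roof. I could not look at them again, but the slide was smooth, needing about 5 N or less until the stop.
- **Other objects:** the brush, tongs, tape roll and the red and black look-alikes appear unmoved in the top view.
- **Disagreements:** the top and wrist cameras differed by 2–4 mm on tray and roll positions, and the scene camera was off by about 0.8 pixel. I averaged these or corrected for them. One fit of the tray position was thrown off by a corner cut out of the picture, so I did not rely on it.

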